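# Hook and snap the lid onto the food dish

### The job

Close the white food dish with its green lid, which lies drying on the sloping wire rack: pick the lid up by its white grip bar, hook its tongue under the dish's grey lip, lower the other edge and press it down gently until the orange spring catch snaps over it. Leave the closed dish standing about where it is, with nothing else disturbed.

Things in the scene. Friction and masses are not known exactly. Their poses are not given: they have to be found in the camera images.
- dish: White rectangular food dish, loose, about 1 kg. Origin: centre of its underside; z up. Rim 60 mm high; mouth from x = -62.5 to 70 mm, y +-55 mm. Grey lip on its -x side (roughly the robot's left), orange catch on its +x side. The lid is home when its axes agree with the dish's, its seating face lies on the rim and its middle is over the dish's middle.
- lip (a point): Middle of the lower edge of the dish's fixed grey lip (100 mm along y): 76 mm from the dish's middle along -x, 70 mm high. The slot under it is 10 mm high (down to the rim) and 10 mm deep towards -x; in front of it 13 mm of flat rim lie bare. The lip's top is at 75 mm. A level lid cannot enter, as its plug meets the far rim: it goes in tilted 5 to 20 degrees, tongue edge low.
- catch_nose (a point): Inner tip of the orange catch's nose (44 mm along y), at rest 72.5 mm from the dish's middle along +x and 69.5 mm high. The nose's underside is flat, 67.5 mm high; its sloping top rises outwards from the tip to 84.5 mm at 84 mm height. The catch's top is at 85 mm.
- catch (a joint): Spring catch: how far (m) it is pushed out along the dish's +x; 0 at rest, 0.013 at most. The lid's far edge pressed down on the nose's slope pushes it 5 to 10 mm out (spring 1.5 N plus 0.3 N per mm), then it springs back to 0 over that edge. Pressing close to the edge takes about 6 to 17 N.
- lid_bar (a point): Centre (half-way up) of the white grip bar on the middle of the green lid: 14 mm thick (lid x), 92 mm long (lid y), from 6 to 36 mm above the seating face (this point: 21 mm). Axes are the lid's: z normal to its upper face, x from tongue edge to far edge. On the rack the lid is tilted 35 degrees, z leaning to the rack's -x, tongue edge lowest.
- lid_tongue (a point): Middle of the lid's tongue edge, on the seating face (underside of the plate): 83 mm from the lid's middle along lid -x. The tongue is 90 mm wide (y), 4 mm thick, 11 mm long.
- lid_far (a point): Middle of the lid's far edge, on the seating face: 80 mm from the lid's middle along lid +x. The plate there is 6 mm thick and 124 mm wide; the catch snaps over this edge. The lid's top face is bare from the bar to the catch.
- lid: The whole lid, rigid, 0.10 to 0.21 kg. Origin: middle of its seating face, axes as at lid_bar. Under it a plug, 8 mm deep, from x = -60 to 67.5 mm and y +-52.5 mm, enters the dish's mouth with 2.5 mm to spare all round.
- rack: Fixed wire rack; origin: centre at worktop level. Its 35 degree slope rises to its +x (roughly the robot's right); the lid lies there, tongue edge on a ledge. A wire tier with a mug overhangs it: 240 mm high, rack x -7 to 130 mm, y +-90 mm; it blocks a vertical gripper at the bar (x -38, height 102 mm). A lid drawn 100 mm out along its normal can then rise past it.
- mug: Blue ceramic mug, 64 mm wide, 52 mm high, standing on the rack's upper tier; bystander. Origin: centre of its underside.
- spoon: Steel spoon, 170 mm long, lying on the worktop; bystander.
- small_tub: Small clear tub with a blue lid already on, 98 x 78 x 53 mm; bystander. Origin: centre of its underside.
- soap: Yellow soap bottle, 56 mm wide, 170 mm high; bystander. Origin: centre of its underside.
- bowl: White bowl, 120 mm wide, 50 mm high; bystander. Origin: centre of its underside.
- jar: Amber jar, 70 mm wide, 100 mm high; bystander. Origin: centre of its underside.
- brush: Dish brush, 200 mm long, lying on the worktop; bystander.
Things that resemble listed ones, but are neither listed nor needed, are in the scene too. Leave any blue look-alike of the dish alone.

How it is judged (in metres and radians):
On the way, in this order (a step that is already met when the one before it is completed fails the run):
1. the lid is lifted off the rack (distance between lid_bar and rack above 0.17 m and contact force between lid and rack below 0.1 N), for 0.1 s.
2. the lid's tongue is under the dish's lip (x of lid_tongue in the frame of dish between -0.088 and -0.0775 m and z of lid_tongue in the frame of dish between 0.057 and 0.07 m), for 0.1 s.
At the end, for the whole second after the job is handed in: The lid is on the dish: tongue under the lip and within 3.5 mm of the rim, far edge within 2.5 mm of the rim, lid within 5 mm sideways, catch sprung back (under 2 mm). The dish stands upright on the worktop, at most 50 mm from where it stood; all at rest (x of lid_tongue in the frame of dish below -0.0785 m and z of lid_tongue in the frame of dish between 0.057 and 0.0635 m and z of lid_far in the frame of dish between 0.057 and 0.0625 m and y of lid in the frame of dish between -0.005 and 0.005 m and value of joint catch below 0.002 m and height (world z) of dish below 0.005 m and angle between dish's own z axis and vertical below 0.05 rad and distance of dish from where it was at the start of the episode below 0.05 m and linear speed of lid below 0.02 m/s); the robot touches nothing.
It fails at once if the lid is forced onto the dish (over 90 N between them) (contact force between lid and dish above 90 N).
It fails at once if a bystander is moved by more than 40 mm (distance of any of mug, spoon, small_tub, soap, bowl, jar, brush from where it was at the start of the episode above 0.04 m).
It also fails if it takes over 59 s, if anything falls off the work surface, if the arm or the gripper's body presses on something with over 40 N, if the wrist force passes 120 N, or if a joint passes its speed limit or range.

### The arm

A 6-joint arm with a two-finger parallel gripper is mounted at the origin on the work surface. World frame = base frame: x ahead of the robot, y to its left, z up, the work surface at z = 0. Lengths are in mm, angles in rad, forces in N, time in s.
With the tool pointing down it reaches from about 225 to 725 mm from the base axis. Payload 3.1 kg.
Tool frame: the origin (TCP) lies at the very end of the fingers, on their centre line; the grasp point (between the pads) lies pinch_z behind it (pinch_z is the distance from the TCP to the grasp point, in mm); z points along the fingers, y is the direction in which the jaws open and shut (so a half turn about z gives the same grasp; the last joint's range is limited). The gripper opens to 85 mm and grips with 20 to 120 N. Pads are 22 mm wide; open, the fingers measure 114 mm over their backs; the gripper's body (76 mm by 85 mm) begins 54 mm behind the grasp point. The pads swing forward as they close: fully open they stand 13 mm farther back than shut.
Start: joints at [1.102, 0.048, 0.099, 1.622, 0, 1.443], TCP at [175.483, 494.796, 231.312] pointing down, gripper open.
Joint ranges: [-2.91, 2.91], [-0.99, 1.94], [-1.21, 1.42], [-2.12, 2.29], [-1.49, 1.47], [-3.14, 3.14]. Speed limits (rad/s): [2.79, 2.79, 3.14, 3.14, 3.14, 3.14].

### API

Orientations are given as a rotation vector (axis times angle).
In Python, from cell import get_obs, snapshot, job_done, pinch_z gives the robot as it stands.
- The arm moves only by the tool send_rows, never from a script. Its argument "commands" is a list of rows, each an object with "dp": the shift along the tool's x, y, z scaled (see below), a list of three; "spin": the turn about the tool's z scaled (see below); "jaw": the finger opening in mm, from 0 to 85.4. A call has 1 to 12 rows; each row shifts and turns the commanded pose from where the row before left it, along the tool's axes as they then stand; what a row does not reach is not made up. The controller multiplies each number of a shift by 0.4 m and each number of a turn by pi rad. A row lasts 1/10 s, in which the tool goes at most 50 mm and 8.59 degrees, less where a joint would pass 70% of its speed; a pose out of reach is approached as far as the arm can. A call with a number of a shift or a turn outside -1 to 1 is refused whole. A call with a gripper value outside its range is refused whole. The fingers move at their own pace and stop on an object; "grip_force" is the grip in N (left out, the last holds). Time passes only in rows, so rows that do not move let the fingers close. It gives the time, the measured TCP pose, the force and the opening at its end, in the units of the state.
- get_obs(): the state, without advancing time (a new reading comes with each control period).
- snapshot(name): name is "scene" or "top"; returns a dict with "frame" (480x640x3 uint8, red, green, blue), "fx", "fy", "cx", "cy" (pixels), "view" (4x4, takes a point from world to camera coordinates). Camera axes: x right, y up, looking along -z (the intrinsics and any distortion apply to the point x, -y, -z); pixel columns grow to the right and rows downward; lengths in mm; the calibration is good to about 2 mm. A picture is of the moment at which its call begins. There is no depth.
- job_done(): hands the job in, once; it reports no verdict.
The state is a dict: "clock": time; "joint_positions": joint angles; "joint_velocities": joint speeds; "tau": joint torques, N m; "tool_pos": TCP position; "tcp_rot": TCP orientation; "wrist_force": force on the tool from outside, world axes, zero at the start; "wrist_torque": the same for the moment, N m; "finger_gap": finger opening in mm.
Only numpy, scipy, OpenCV 4.12 (cv2) and the standard library are available. Lean on these libraries where they do the work, as an engineer would, in place of code of your own. Each camera call takes 0.05 s, during which the arm holds its last target.

## Working session

There is one attempt and no reset: what is moved stays moved. The work goes in short steps, Python scripts to look and compute and a tool call to move; the robot and the scene stay as the last step left them, time stands still between calls to the robot, and variables do not carry over. Pictures are saved under pics/ and viewed, and the job is handed in when it is done.

Besides the shell and the picture viewer there is one more tool, called after ">>>" as name(argument=value, ...) on one line, values as JSON. send_rows: Moves the arm, as the interface text tells. Shifts and turns lie within -1 to 1; 1 stands for 0.4 m of shift or pi rad of turn. Its arguments: {"type":"object","properties":{"commands":{"type":"array"},"grip_force":{"type":"number"}},"required":["commands"]}

```bash
ls; mkdir -p pics; python3 - <<'E'
from cell import *
import cv2, numpy as np
print(get_obs(), pinch_z)
for n in ("scene","top"):
    s=snapshot(n); cv2.imwrite(f"pics/{n}0.png",s["frame"][:,:,::-1])
    print(n,{k:v for k,v in s.items() if k!="frame"})
E
```

```text
pics
{'clock': 0.0, 'joint_positions': array([1.10220137e+00, 4.87464549e-02, 9.76087417e-02, 1.62199229e+00,
       3.12036006e-05, 1.44296684e+00]), 'joint_velocities': array([ 7.90394070e-04,  5.39045520e-05, -5.06951599e-04,  9.43751111e-04,
       -5.41278693e-04, -1.56053501e-03]), 'tau': array([ 2.60241177e-04, -3.38772655e+01,  3.20021260e+01,  1.99299515e-02,
       -1.13569290e-04, -3.35353121e-06]), 'tool_pos': array([175.20303575, 494.26541108, 230.12485517]), 'tcp_rot': array([-0.53256545, -3.09539517,  0.00348873]), 'wrist_force': array([0.16923019, 0.45952515, 0.70816703]), 'wrist_torque': array([-0.01853697,  0.0061597 ,  0.01709023]), 'finger_gap': 85.4971534287804} 18.700000000000003
scene {'fx': 483.6870842350758, 'fy': 483.6870842350758, 'cx': 321.7429259393345, 'cy': 239.6650314082302, 'view': array([[ 6.10582279e-01,  7.91942821e-01,  3.98102267e-03,
        -3.32960535e+02],
       [-5.29189149e-01,  4.04250914e-01,  7.46016115e-01,
         1.65453270e+02],
       [ 5.89192774e-01, -4.57610934e-01,  6.65915992e-01,
        -1.83628614e+03],
       [ 0.00000000e+00,  0.00000000e+00,  0.00000000e+00,
         1.00000000e+00]])}
top {'fx': 473.2768342538003, 'fy': 473.2768342538003, 'cx': 320.0142631176895, 'cy': 235.3451786306784, 'view': array([[-9.08171383e-04, -9.99979233e-01, -6.38033328e-03,
         9.49419727e+00],
       [ 9.91868279e-01, -1.71276503e-03,  1.27257157e-01,
        -5.82859280e+02],
       [-1.27265442e-01, -6.21287888e-03,  9.91849236e-01,
        -1.36385005e+03],
       [ 0.00000000e+00,  0.00000000e+00,  0.00000000e+00,
         1.00000000e+00]])}
```

View pics/scene0.png

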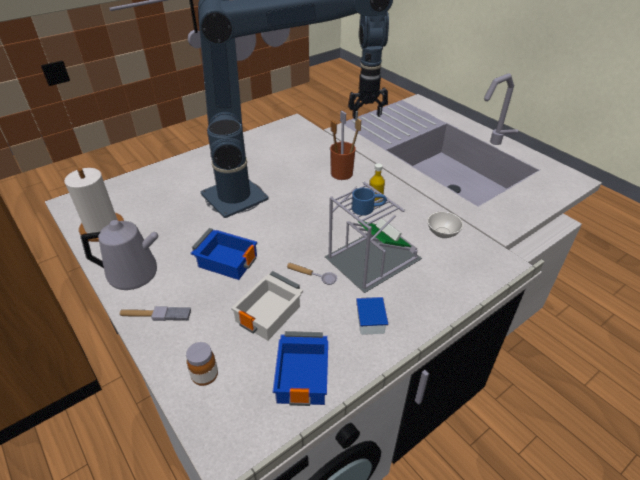

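View pics/top0.png

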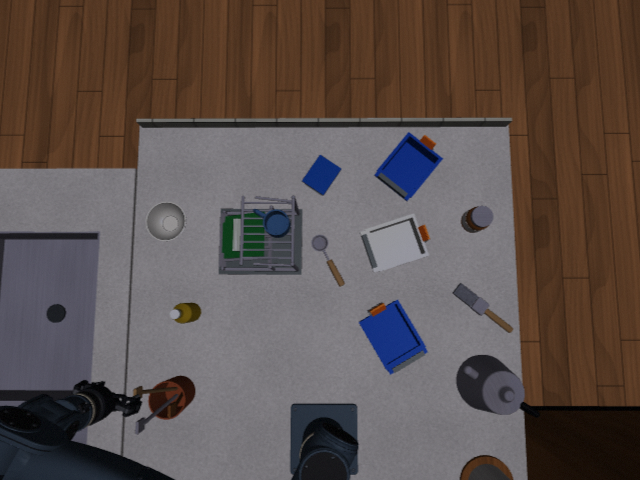

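The `scene` picture shows the white dish at about (268,305), with its lip at (285,281) and catch at (247,321). The rack is at (372,245). The `top` picture shows the dish at (395,243), with the orange catch at (424,233), and the rack at (260,240), with the lid's white bar near (237,235). I'll zoom in and measure.

```bash
cat > h.py <<'E'
import numpy as np, cv2
from cell import *
from scipy.spatial.transform import Rotation as R
def ray(s,u,v):
    V=s["view"]; Rm=V[:3,:3]; o=-Rm.T@V[:3,3]
    d=Rm.T@np.array([(u-s["cx"])/s["fx"],-(v-s["cy"])/s["fy"],-1.0]); return o,d
def onz(s,u,v,z):
    o,d=ray(s,u,v); return o+d*(z-o[2])/d[2]
def proj(s,p):
    p=np.asarray(p,float); c=s["view"][:3,:3]@p+s["view"][:3,3]
    return np.array([s["cx"]+s["fx"]*c[0]/-c[2], s["cy"]-s["fy"]*c[1]/-c[2]])
def tri(s1,p1,s2,p2):
    A=[];b=[]
    for s,p in((s1,p1),(s2,p2)):
        o,d=ray(s,*p); d/=np.linalg.norm(d); M=np.eye(3)-np.outer(d,d); A.append(M); b.append(M@o)
    x=np.linalg.lstsq(np.vstack(A),np.hstack(b),rcond=None)[0]; return x
E
python3 - <<'E'
from h import *
t=snapshot("top");s=snapshot("scene")
np.save("t0.npy",t,allow_pickle=True);np.save("s0.npy",s,allow_pickle=True)
def crop(im,x0,y0,w,h,k,n): cv2.imwrite(f"pics/{n}.png",cv2.resize(im[y0:y0+h,x0:x0+w,::-1],None,fx=k,fy=k,interpolation=cv2.INTER_CUBIC))
crop(t["frame"],345,200,100,80,8,"td")
crop(t["frame"],210,190,100,90,6,"tr")
crop(s["frame"],225,260,100,80,8,"sd")
crop(s["frame"],310,170,125,125,5,"sr")
for n,u,v in(("bowl",166,222),("soap",185,313),("jar",478,219),("crock",172,397),("kettle",490,385),("mug",277,223),("tub",322,175)):
    print(n,onz(t,u,v,50))
E
```

```text
bowl [621.71586322 462.99165987  50.        ]
soap [356.58343542 397.43544487  50.        ]
jar [ 628.88525031 -455.8923856    50.        ]
crock [123.06870321 425.82350393  50.        ]
kettle [ 156.02323949 -469.10007488   50.        ]
mug [618.1099973  135.29018212  50.        ]
tub [762.65457327   2.56105493  50.        ]
```

View pics/td.png

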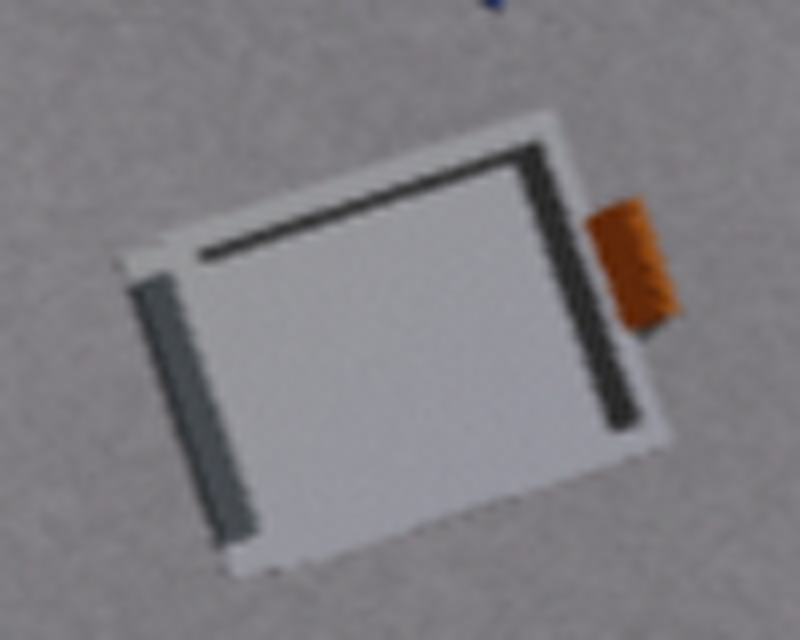

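View pics/tr.png

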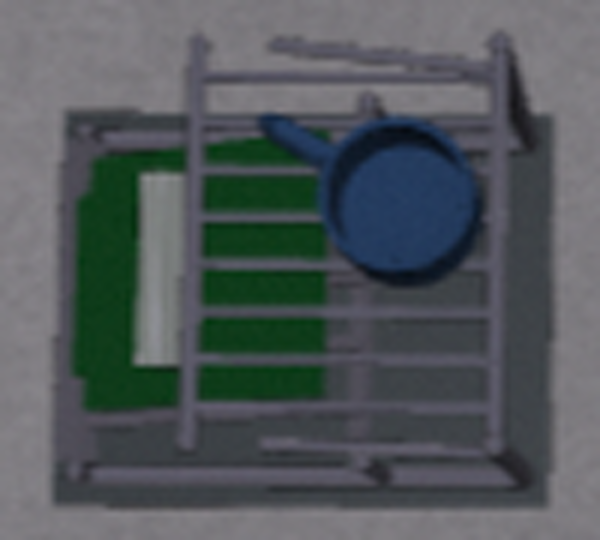

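View pics/sd.png

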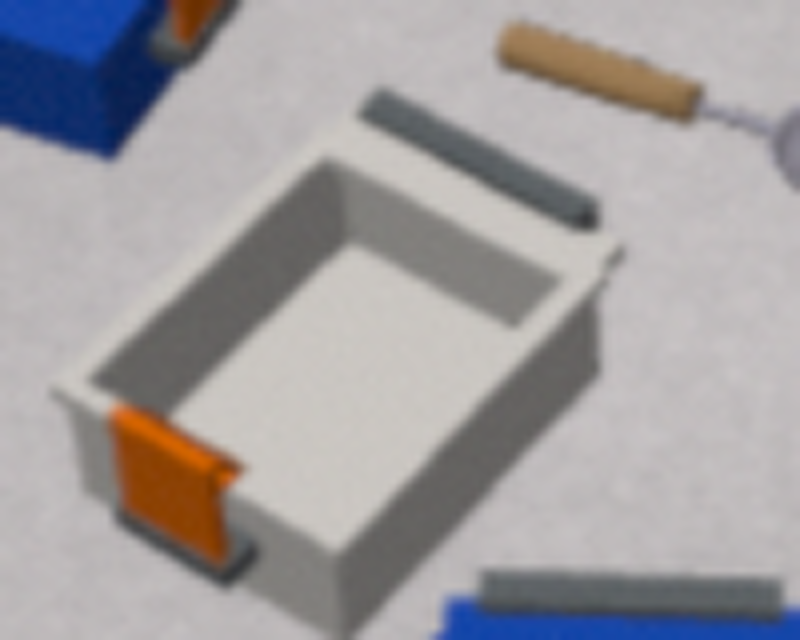

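View pics/sr.png

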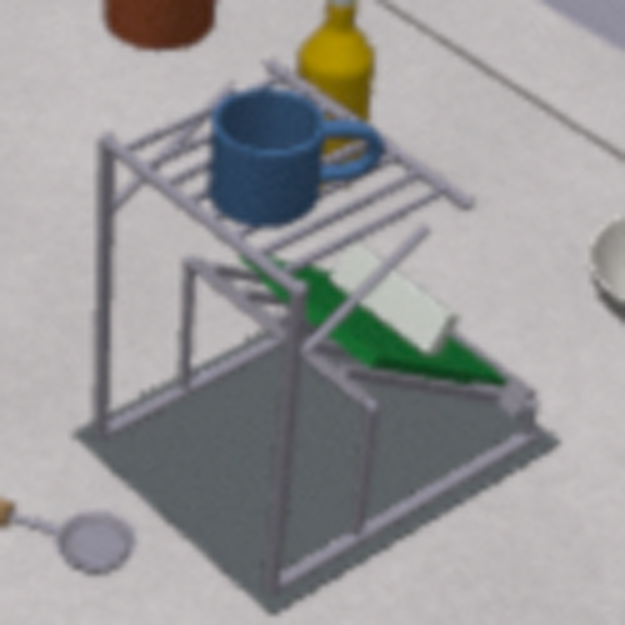

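```bash
python3 - <<'E'
from h import *
t=np.load("t0.npy",allow_pickle=True).item();s=np.load("s0.npy",allow_pickle=True).item()
f=lambda x,y:(345+x/8-.5+.06,200+y/8-.5+.06)
P={n:onz(t,*f(*p),60)[:2] for n,p in dict(TRm=(541,143),BRm=(637,428),TL=(122,252),TR=(552,110),BR=(672,440),BL=(232,578)).items()}
for k,v in P.items(): print(k,v.round(1))
print("mouth far edge len",np.linalg.norm(P["TRm"]-P["BRm"]))
L=[onz(t,*f(*p),75)[:2] for p in((132,288),(222,548),(174,275),(260,535))]
print("lip",np.round(L,1),np.linalg.norm(L[0]-L[1]))
C=[onz(t,*f(*p),85)[:2] for p in((587,215),(640,198),(682,315),(630,332))]
print("catch",np.round(C,1))
# direction
yd=(P["TRm"]-P["BRm"]);yd/=np.linalg.norm(yd); print("ydir ang",np.degrees(np.arctan2(yd[1],yd[0])))
for a,b in(("TL","TR"),("BL","BR")):
    d=P[b]-P[a];print(a,b,np.linalg.norm(d),np.degrees(np.arctan2(d[1],d[0]))+90)
for a,b in(("BL","TL"),("BR","TR")):
    d=P[b]-P[a];print(a,b,np.linalg.norm(d),np.degrees(np.arctan2(d[1],d[0])))
d=L[0]-L[1];print("lip ang",np.degrees(np.arctan2(d[1],d[0])))
# scene mouth corners
g=lambda x,y:(225+x/8-.44,260+y/8-.44)
for n,p in dict(m_lip_y_neg=(335,160),m_lip_y_pos=(558,275),m_far_neg=(92,380),c_far_pos=(333,548)).items(): print(n,onz(s,*g(*p),60).round(1))
Ls=[onz(s,*g(*p),75)[:2].round(1) for p in((360,105),(590,213),(378,88),(597,203))];print("lip s",Ls)
E
```

```text
TRm [ 632.3 -260.8]
BRm [ 527.7 -292.8]
TL [ 592.3 -107.4]
TR [ 644.5 -265.2]
BR [ 523.4 -305.4]
BL [ 473.8 -145.6]
mouth far edge len 109.30643252198792
lip [[ 577.2 -109.7]
 [ 483.7 -140.6]
 [ 581.9 -124.8]
 [ 488.3 -154.2]] 98.51406026924178
catch [[ 602.  -271.8]
 [ 608.1 -291. ]
 [ 565.9 -304.7]
 [ 559.8 -286. ]]
ydir ang 17.025767883037634
TL TR 166.17854464444676 18.285110994195705
BL BR 167.27775124160465 17.255066542725615
BL TL 124.5961260974463 17.865543996087528
BR TR 127.59998724448573 18.35686006001791
lip ang 18.31692328824417
m_lip_y_neg [ 493.  -166.4   60. ]
m_lip_y_pos [ 589.4 -133.7   60. ]
m_far_neg [ 530.5 -291.    60. ]
c_far_pos [ 643.4 -263.9   60. ]
lip s [array([ 487.7, -150.8]), array([ 583.4, -114.8]), array([ 484.3, -140.6]), array([ 580.9, -109.9])]
```

```bash
python3 - <<'E'
from h import *
t=np.load("t0.npy",allow_pickle=True).item();s=np.load("s0.npy",allow_pickle=True).item()
f=lambda x,y:(210+x/6-.42,190+y/6-.42)
g=lambda x,y:(310+x/5-.4,170+y/5-.4)
# rack base
B=[onz(t,*f(*p),0)[:2] for p in((68,110),(553,116),(548,507),(54,504))]
print("rack base",np.round(B,1),np.mean(B,0))
B2=[onz(s,*g(*p),0)[:2] for p in((75,436),(272,612),(560,438))]; print("scene",np.round(B2,1))
T=[onz(t,*f(*p),240)[:2] for p in((198,40),(187,443),(500,38),(496,445))]; print("tier",np.round(T,1))
# bar outer top edge (lid x=-7 , z=36): top pics left corners
for n,a,b in(("yneg: near scene corner top",(135,365),(440,348)),):
    print(n,tri(t,f(*a),s,g(*b)))
for z in (100,110,115):
    print(z,[onz(t,*f(*p),z).round(1) for p in((138,172),(135,365))])
print("tongue edge", [onz(t,*f(*p),40).round(1) for p in((78,195),(75,375))])
cv2.imwrite("pics/lidbig.png",cv2.resize(s["frame"][205:260,355:420,::-1],None,fx=12,fy=10,interpolation=cv2.INTER_CUBIC))
E
```

```text
rack base [[673.  312.8]
 [669.4  64.8]
 [470.2  66.5]
 [472.  314.7]] [571.16102915 189.71506776]
scene [[471.6  68.7]
 [666.9  69. ]
 [666.8 320.9]]
tier [[658.1 205.5]
 [486.1 206.7]
 [658.6  76.7]
 [485.1  77.2]]
yneg: near scene corner top [554.27479444 289.93702341  12.60643752]
100 [array([624.3, 256.9, 100. ]), array([532.4, 256.2, 100. ])]
110 [array([622.6, 255. , 110. ]), array([531.5, 254.3, 110. ])]
115 [array([621.8, 254. , 115. ]), array([531. , 253.3, 115. ])]
tongue edge [array([622.7, 298. ,  40. ]), array([533.3, 297.2,  40. ])]
```

View pics/lidbig.png

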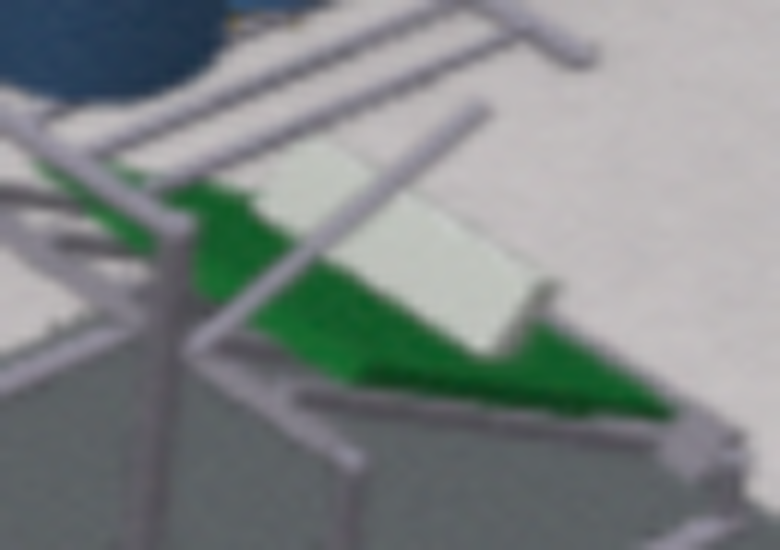

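Bar centre is about (577, 240.5, 102). The dish middle is about (559, -210.5), with its y axis 17.9° from world x. The rows only allow a spin about the tool's z, so I need to find out how the tool can be tilted at all. I'll start with a plain rise and see how the motion behaves.

>>> send_rows(commands=[{"dp": [0, 0, -0.1], "spin": 0, "jaw": 85}, {"dp": [0, 0, -0.1], "spin": 0, "jaw": 85}, {"dp": [0, 0, -0.1], "spin": 0, "jaw": 85}, {"dp": [0, 0, -0.1], "spin": 0, "jaw": 85}])

```text
clock: 0.6
tool_pos: [175.3, 494.4, 392.5]
tcp_rot: [-0.533, -3.096, 0.001]
wrist_force: [-0.5, 1.0, 0.6]
finger_gap: 85.4
```

```bash
python3 - <<'E'
from h import *
t=np.load("t0.npy",allow_pickle=True).item();s=np.load("s0.npy",allow_pickle=True).item()
a=np.radians(35);x=np.array([0,-np.cos(a),np.sin(a)]);z=np.array([0,np.sin(a),np.cos(a)]);y=np.array([1,0,0]);c=np.array([577,240.5,102])
for n,p in (("top corner +y outer",c-7*x+15*z+46*y),("+y inner top",c+7*x+15*z+46*y),("+y inner bottom",c+7*x-15*z+46*y),("-y inner top",c+7*x+15*z-46*y),("tongue+",c-83*x-21*z+45*y),("far+",c+80*x-21*z+62*y)):
    q=proj(s,p);r=proj(t,p);print(n,p.round(),((q-[355,205])*[12,10]).round(),"topcrop",((r-[210,190])*6).round())
o=get_obs();print(o["joint_positions"].round(3),o["tool_pos"].round(1));Rm=R.from_rotvec(o["tcp_rot"]).as_matrix();print(Rm.round(3))
E
```

```text
top corner +y outer [623. 255. 110.] [559. 279.] topcrop [136. 169.]
+y inner top [623. 243. 118.] [531. 274.] topcrop [157. 166.]
+y inner bottom [623. 226.  94.] [473. 356.] topcrop [202. 174.]
-y inner top [531. 243. 118.] [289. 126.] topcrop [153. 362.]
tongue+ [622. 296.  37.] [635. 396.] topcrop [ 80. 195.]
far+ [639. 163. 131.] [350. 378.] topcrop [326. 127.]
[1.102 0.165 0.56  1.966 0.    1.443] [175.3 494.4 392.5]
[[-0.942  0.334 -0.   ]
 [ 0.334  0.942 -0.   ]
 [ 0.    -0.    -1.   ]]
```

>>> send_rows(commands=[{"dp": [0, 0, 0], "spin": -0.036, "jaw": 85}, {"dp": [0, 0, 0], "spin": -0.036, "jaw": 85}, {"dp": [0, 0, 0], "spin": -0.036, "jaw": 85}, {"dp": [-0.075, -0.095, 0], "spin": 0, "jaw": 85}, {"dp": [-0.075, -0.095, 0], "spin": 0, "jaw": 85}, {"dp": [-0.075, -0.095, 0], "spin": 0, "jaw": 85}, {"dp": [-0.075, -0.095, 0], "spin": 0, "jaw": 85}, {"dp": [-0.075, -0.095, 0], "spin": 0, "jaw": 85}, {"dp": [-0.075, -0.095, 0], "spin": 0, "jaw": 85}, {"dp": [-0.075, -0.095, 0], "spin": 0, "jaw": 85}, {"dp": [-0.075, -0.095, 0], "spin": 0, "jaw": 85}, {"dp": [0, -0.12, 0], "spin": 0, "jaw": 85}])

```text
clock: 1.8
tool_pos: [417.8, 140.7, 388.7]
tcp_rot: [-0.003, -3.139, 0.001]
wrist_force: [0.6, -0.6, 1.1]
finger_gap: 84.8
```

>>> send_rows(commands=[{"dp": [0, -0.12, 0], "spin": 0, "jaw": 85}, {"dp": [0, -0.12, 0], "spin": 0, "jaw": 85}, {"dp": [0, -0.12, 0], "spin": 0, "jaw": 85}, {"dp": [0.05, -0.11, 0], "spin": 0, "jaw": 85}, {"dp": [0.06, -0.1, 0], "spin": 0, "jaw": 85}, {"dp": [0.08, -0.09, 0], "spin": 0, "jaw": 85}, {"dp": [0.08, -0.09, 0], "spin": 0, "jaw": 85}, {"dp": [0.1, -0.07, 0], "spin": 0, "jaw": 85}, {"dp": [0.1, -0.07, 0], "spin": 0, "jaw": 85}, {"dp": [0.1, -0.07, 0], "spin": 0, "jaw": 85}, {"dp": [0.1, -0.06, 0], "spin": 0, "jaw": 85}, {"dp": [0.1, -0.06, 0], "spin": 0, "jaw": 85}])

```text
clock: 3.0
tool_pos: [104.5, -289.6, 391.3]
tcp_rot: [0.003, 3.141, -0.001]
wrist_force: [0.2, -0.7, 0.3]
finger_gap: 85.1
```

```bash
python3 - <<'E'
from h import *
o=get_obs();print(o["clock"],o["joint_positions"].round(3),o["tool_pos"].round(1));Rm=R.from_rotvec(o["tcp_rot"]).as_matrix();print(Rm.round(3))
E
```

```text
3.0 [-1.444 -0.384  0.058  2.012  0.    -1.442] [ 104.5 -289.6  391.3]
[[-1.     0.002  0.   ]
 [ 0.002  1.    -0.001]
 [-0.    -0.001 -1.   ]]
```

>>> send_rows(commands=[{"dp": [0.047, -0.1, 0], "spin": 0, "jaw": 85}, {"dp": [0.047, -0.1, 0], "spin": 0, "jaw": 85}, {"dp": [0, -0.12, 0], "spin": 0, "jaw": 85}, {"dp": [0, -0.12, 0], "spin": 0, "jaw": 85}, {"dp": [0, -0.12, 0], "spin": 0, "jaw": 85}, {"dp": [0, -0.12, 0], "spin": 0, "jaw": 85}, {"dp": [0, -0.12, 0], "spin": 0, "jaw": 85}, {"dp": [0, -0.12, 0], "spin": 0, "jaw": 85}, {"dp": [0, -0.06, 0], "spin": 0, "jaw": 85}, {"dp": [0, 0, 0], "spin": 0, "jaw": 85}])

```text
clock: 4.0
tool_pos: [67.6, -662.5, 386.4]
tcp_rot: [0.003, 3.142, 0.009]
wrist_force: [0.5, -1.5, -0.2]
finger_gap: 85.0
```

```bash
cat > st.py <<'E'
from h import *
o=get_obs();print(o["clock"],o["joint_positions"].round(3),o["tool_pos"].round(1));Rm=R.from_rotvec(o["tcp_rot"]).as_matrix();print(Rm.round(3),"toolz tilt",np.degrees(np.arccos(-Rm[2,2])).round(2))
E
python3 st.py
```

```text
4.0 [-1.57   0.755  1.368  2.19   0.    -1.568] [  67.6 -662.5  386.4]
[[-1.     0.002  0.   ]
 [ 0.002  1.     0.006]
 [ 0.     0.006 -1.   ]] toolz tilt 0.34
```

>>> send_rows(commands=[{"dp": [0, -0.05, 0], "spin": 0, "jaw": 85}, {"dp": [0, -0.05, 0], "spin": 0, "jaw": 85}, {"dp": [0, -0.05, 0], "spin": 0, "jaw": 85}])

```text
clock: 4.3
tool_pos: [65.6, -692.3, 373.7]
tcp_rot: [0.002, 3.139, -0.051]
wrist_force: [0.2, -0.3, 0.8]
finger_gap: 85.0
```

```bash
python3 st.py
```

```text
4.3 [-1.574e+00  8.010e-01  1.413e+00  2.151e+00  2.000e-03 -1.572e+00] [  65.6 -692.3  373.7]
[[-1.     0.001  0.002]
 [ 0.001  0.999 -0.033]
 [-0.002 -0.033 -0.999]] toolz tilt 1.87
```

The tool began to tilt the right way (1.9°) when pushed at the reach boundary. I'll push further and see whether it keeps the tilt.

>>> send_rows(commands=[{"dp": [0, -0.12, 0], "spin": 0, "jaw": 85}, {"dp": [0, -0.12, 0], "spin": 0, "jaw": 85}, {"dp": [0, -0.12, 0], "spin": 0, "jaw": 85}, {"dp": [0, -0.12, 0], "spin": 0, "jaw": 85}])

```text
clock: 4.7
tool_pos: [57.6, -791.4, 316.3]
tcp_rot: [0.002, 3.124, -0.234]
wrist_force: [-0.5, 0.2, -0.1]
finger_gap: 84.9
```

```bash
python3 st.py
```

```text
4.7 [-1.587  0.889  1.413  1.945  0.011 -1.584] [  57.6 -791.4  316.3]
[[-1.     0.002  0.008]
 [ 0.001  0.989 -0.149]
 [-0.009 -0.149 -0.989]] toolz tilt 8.59
```

>>> send_rows(commands=[{"dp": [-0.008, -0.12, -0.02], "spin": 0, "jaw": 85}, {"dp": [-0.008, -0.12, -0.02], "spin": 0, "jaw": 85}, {"dp": [-0.008, -0.12, -0.02], "spin": 0, "jaw": 85}, {"dp": [-0.008, -0.12, -0.02], "spin": 0, "jaw": 85}])

```text
clock: 5.1
tool_pos: [61.9, -864.2, 311.2]
tcp_rot: [0.003, 3.093, -0.456]
wrist_force: [-0.3, -0.3, 0.3]
finger_gap: 84.9
```

```bash
python3 st.py
```

```text
5.1 [-1.583  0.914  1.413  1.777  0.019 -1.579] [  61.9 -864.2  311.2]
[[-1.     0.004  0.015]
 [-0.001  0.957 -0.289]
 [-0.015 -0.289 -0.957]] toolz tilt 16.81
```

>>> send_rows(commands=[{"dp": [-0.02, -0.12, -0.02], "spin": 0, "jaw": 85}, {"dp": [-0.02, -0.12, -0.02], "spin": 0, "jaw": 85}, {"dp": [-0.02, -0.12, -0.02], "spin": 0, "jaw": 85}, {"dp": [-0.02, -0.12, -0.02], "spin": 0, "jaw": 85}, {"dp": [-0.02, -0.12, -0.02], "spin": 0, "jaw": 85}, {"dp": [-0.02, -0.12, -0.02], "spin": 0, "jaw": 85}])

```text
clock: 5.7
tool_pos: [92.6, -948.2, 354.2]
tcp_rot: [0.002, 3.007, -0.8]
wrist_force: [-0.4, -0.7, -0.3]
finger_gap: 85.1
```

```bash
python3 st.py
```

```text
5.7 [-1.55   0.908  1.413  1.555  0.018 -1.544] [  92.6 -948.2  354.2]
[[-1.     0.009  0.029]
 [-0.007  0.868 -0.497]
 [-0.029 -0.497 -0.868]] toolz tilt 29.83
```

>>> send_rows(commands=[{"dp": [-0.1, 0.035, -0.02], "spin": 0, "jaw": 85}, {"dp": [-0.1, 0.035, -0.02], "spin": 0, "jaw": 85}, {"dp": [-0.1, 0.035, -0.02], "spin": 0, "jaw": 85}, {"dp": [-0.1, 0.035, -0.02], "spin": 0, "jaw": 85}, {"dp": [-0.1, 0.035, -0.02], "spin": 0, "jaw": 85}, {"dp": [-0.1, 0.035, -0.02], "spin": 0, "jaw": 85}, {"dp": [-0.1, 0.035, -0.02], "spin": 0, "jaw": 85}])

```text
clock: 6.4
tool_pos: [372.6, -831.8, 363.0]
tcp_rot: [0.002, 3.007, -0.799]
wrist_force: [-0.1, -0.6, -0.0]
finger_gap: 84.7
```

```bash
python3 st.py
```

```text
6.4 [-1.164  0.72   1.128  1.485 -0.17  -1.206] [ 372.6 -831.8  363. ]
[[-1.     0.009  0.029]
 [-0.007  0.868 -0.496]
 [-0.03  -0.496 -0.868]] toolz tilt 29.81
```

>>> send_rows(commands=[{"dp": [-0.05, -0.11, -0.01], "spin": 0, "jaw": 85}, {"dp": [-0.05, -0.11, -0.01], "spin": 0, "jaw": 85}, {"dp": [-0.05, -0.11, -0.01], "spin": 0, "jaw": 85}, {"dp": [-0.05, -0.11, -0.01], "spin": 0, "jaw": 85}])

```text
clock: 6.8
tool_pos: [400.1, -886.7, 400.9]
tcp_rot: [-0.017, 2.906, -0.962]
wrist_force: [-0.1, 0.2, 0.0]
finger_gap: 84.9
```

```bash
python3 st.py
```

```text
6.8 [-1.163  0.884  1.414  1.475 -0.164 -1.228] [ 400.1 -886.7  400.9]
[[-0.997  0.015  0.08 ]
 [-0.036  0.803 -0.595]
 [-0.073 -0.596 -0.799]] toolz tilt 36.93
```

Commanded orientation holds exactly, so tilts made at the boundary persist. I'd misread a row as a column: the tool z is now (0.08, -0.595, -0.80). That's fine for the grasp, since tool y is within about 2° of the lid's x. Next I'll plan the transit to the rack.

```bash
cat > plan.py <<'E'
import sys
from h import *
# usage: plan.py spin_deg x y z [x y z ...]  from the current pose
o=get_obs();Rm=R.from_rotvec(o["tcp_rot"]).as_matrix();p=o["tool_pos"]
sp=float(sys.argv[1]); Rm=Rm@R.from_euler("z",sp,degrees=True).as_matrix()
st=float(sys.argv[2]); pts=np.array(sys.argv[3:],float).reshape(-1,3)
for q in pts:
    d=Rm.T@(q-p); n=max(1,int(np.ceil(np.linalg.norm(d)/st))); print(n,"rows dp",(d/n/400).round(4),"to",q); p=q
E
python3 plan.py -1.1 46 420 -500 400 450 0 400 450 340 400 577 340 280 577 303 191
```

```text
9 rows dp [-0.011   0.0862 -0.0633] to [ 420. -500.  400.]
11 rows dp [-0.0126  0.0911 -0.0671] to [450.   0. 400.]
8 rows dp [-0.0054  0.0852 -0.0633] to [450. 340. 400.]
4 rows dp [-0.0745  0.0445  0.0663] to [577. 340. 280.]
3 rows dp [0.0061 0.0196 0.0776] to [577. 303. 191.]
```

>>> send_rows(commands=[{"dp": [0, 0, 0], "spin": -0.006, "jaw": 60}, {"dp": [-0.011, 0.0862, -0.0633], "spin": 0, "jaw": 60}, {"dp": [-0.011, 0.0862, -0.0633], "spin": 0, "jaw": 60}, {"dp": [-0.011, 0.0862, -0.0633], "spin": 0, "jaw": 60}, {"dp": [-0.011, 0.0862, -0.0633], "spin": 0, "jaw": 60}, {"dp": [-0.011, 0.0862, -0.0633], "spin": 0, "jaw": 60}, {"dp": [-0.011, 0.0862, -0.0633], "spin": 0, "jaw": 60}, {"dp": [-0.011, 0.0862, -0.0633], "spin": 0, "jaw": 60}, {"dp": [-0.011, 0.0862, -0.0633], "spin": 0, "jaw": 60}, {"dp": [-0.011, 0.0862, -0.0633], "spin": 0, "jaw": 60}])

```text
clock: 7.8
tool_pos: [419.2, -531.0, 404.1]
tcp_rot: [-0.044, 2.912, -0.963]
wrist_force: [1.9, 0.1, -0.1]
finger_gap: 59.7
```

>>> send_rows(commands=[{"dp": [-0.0126, 0.0911, -0.0671], "spin": 0, "jaw": 60}, {"dp": [-0.0126, 0.0911, -0.0671], "spin": 0, "jaw": 60}, {"dp": [-0.0126, 0.0911, -0.0671], "spin": 0, "jaw": 60}, {"dp": [-0.0126, 0.0911, -0.0671], "spin": 0, "jaw": 60}, {"dp": [-0.0126, 0.0911, -0.0671], "spin": 0, "jaw": 60}, {"dp": [-0.0126, 0.0911, -0.0671], "spin": 0, "jaw": 60}, {"dp": [-0.0126, 0.0911, -0.0671], "spin": 0, "jaw": 60}, {"dp": [-0.0126, 0.0911, -0.0671], "spin": 0, "jaw": 60}, {"dp": [-0.0126, 0.0911, -0.0671], "spin": 0, "jaw": 60}, {"dp": [-0.0126, 0.0911, -0.0671], "spin": 0, "jaw": 60}, {"dp": [-0.0126, 0.0911, -0.0671], "spin": 0, "jaw": 60}])

```text
clock: 8.9
tool_pos: [449.3, -32.7, 405.1]
tcp_rot: [-0.044, 2.911, -0.963]
wrist_force: [1.3, -0.8, 0.3]
finger_gap: 60.0
```

```bash
python3 st.py; python3 plan.py 0 46 450 340 400 577 340 280 577 303 191
```

```text
8.9 [ 0.201 -0.068  0.209  1.898 -0.641  0.188] [449.3 -32.7 405.1]
[[-0.997 -0.003  0.08 ]
 [-0.051  0.803 -0.594]
 [-0.063 -0.596 -0.8  ]] toolz tilt 36.84
9 rows dp [-0.0053  0.084  -0.0604] to [450. 340. 400.]
4 rows dp [-0.0744  0.0445  0.0664] to [577. 340. 280.]
3 rows dp [0.0062 0.0195 0.0777] to [577. 303. 191.]
```

>>> send_rows(commands=[{"dp": [-0.0053, 0.084, -0.0604], "spin": 0, "jaw": 60}, {"dp": [-0.0053, 0.084, -0.0604], "spin": 0, "jaw": 60}, {"dp": [-0.0053, 0.084, -0.0604], "spin": 0, "jaw": 60}, {"dp": [-0.0053, 0.084, -0.0604], "spin": 0, "jaw": 60}, {"dp": [-0.0053, 0.084, -0.0604], "spin": 0, "jaw": 60}, {"dp": [-0.0053, 0.084, -0.0604], "spin": 0, "jaw": 60}, {"dp": [-0.0053, 0.084, -0.0604], "spin": 0, "jaw": 60}, {"dp": [-0.0053, 0.084, -0.0604], "spin": 0, "jaw": 60}, {"dp": [-0.0053, 0.084, -0.0604], "spin": 0, "jaw": 60}])

```text
clock: 9.8
tool_pos: [445.5, 320.7, 372.6]
tcp_rot: [-0.06, 2.896, -0.919]
wrist_force: [0.6, 0.1, 0.6]
finger_gap: 60.3
```

```bash
python3 st.py; python3 plan.py 0 46 577 340 280 577 303 191
```

```text
9.8 [ 0.781  0.602  0.944  2.293 -0.505  0.839] [445.5 320.7 372.6]
[[-0.994 -0.006  0.11 ]
 [-0.068  0.817 -0.573]
 [-0.086 -0.577 -0.812]] toolz tilt 35.66
4 rows dp [-0.0775  0.0427  0.0491] to [577. 340. 280.]
3 rows dp [0.0085 0.0176 0.0779] to [577. 303. 191.]
```

>>> send_rows(commands=[{"dp": [-0.05, 0.03, 0.07], "spin": 0, "jaw": 60}, {"dp": [-0.0775, 0.0427, 0.05], "spin": 0, "jaw": 60}])

```text
clock: 10.0
tool_pos: [499.9, 319.6, 320.6]
tcp_rot: [-0.066, 2.897, -0.923]
wrist_force: [-0.2, 0.1, -0.2]
finger_gap: 60.1
```

```bash
python3 st.py; python3 plan.py 0 40 577 340 280 577 303 191
```

```text
10.0 [ 0.724  0.665  0.929  2.188 -0.526  0.774] [499.9 319.6 320.6]
[[-0.994 -0.011  0.108]
 [-0.072  0.815 -0.574]
 [-0.082 -0.579 -0.811]] toolz tilt 35.77
3 rows dp [-0.0623  0.0328  0.0247] to [577. 340. 280.]
3 rows dp [0.0083 0.0178 0.0779] to [577. 303. 191.]
```

>>> send_rows(commands=[{"dp": [-0.062, 0.033, 0.025], "spin": 0, "jaw": 60}, {"dp": [-0.062, 0.033, 0.025], "spin": 0, "jaw": 60}, {"dp": [-0.062, 0.033, 0.025], "spin": 0, "jaw": 60}, {"dp": [0.008, 0.018, 0.078], "spin": 0, "jaw": 60}, {"dp": [0.008, 0.018, 0.078], "spin": 0, "jaw": 60}, {"dp": [0, 0, 0], "spin": 0, "jaw": 60}])

```text
clock: 10.6
tool_pos: [572.7, 315.0, 218.4]
tcp_rot: [-0.07, 2.914, -0.954]
wrist_force: [0.1, -0.0, -3.1]
finger_gap: 60.0
```

```bash
python3 st.py; python3 plan.py 0 40 577 303 191;python3 - <<'E'
from h import *
for n,b in(("top",(180,180,160,120)),("scene",(330,110,140,105))):
    s=snapshot(n);x,y,w,h=b;cv2.imwrite(f"pics/{n}1.png",cv2.resize(s["frame"][y:y+h,x:x+w,::-1],None,fx=5,fy=5,interpolation=cv2.INTER_CUBIC))
E
```

```text
10.6 [ 0.652  0.803  0.927  2.041 -0.546  0.701] [572.7 315.  218.4]
[[-0.996 -0.021  0.085]
 [-0.067  0.806 -0.589]
 [-0.056 -0.592 -0.804]] toolz tilt 36.5
1 rows dp [-0.0049  0.0162  0.0737] to [577. 303. 191.]
```

View pics/top1.png

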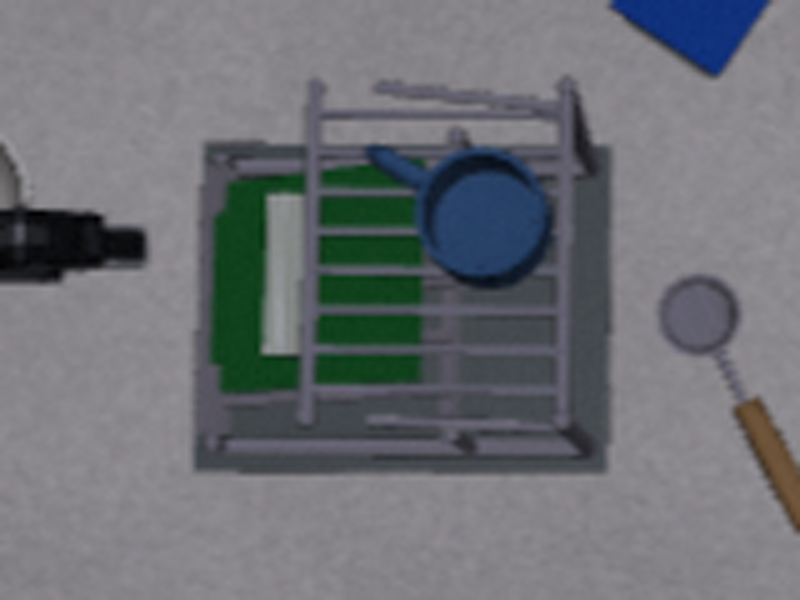

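View pics/scene1.png

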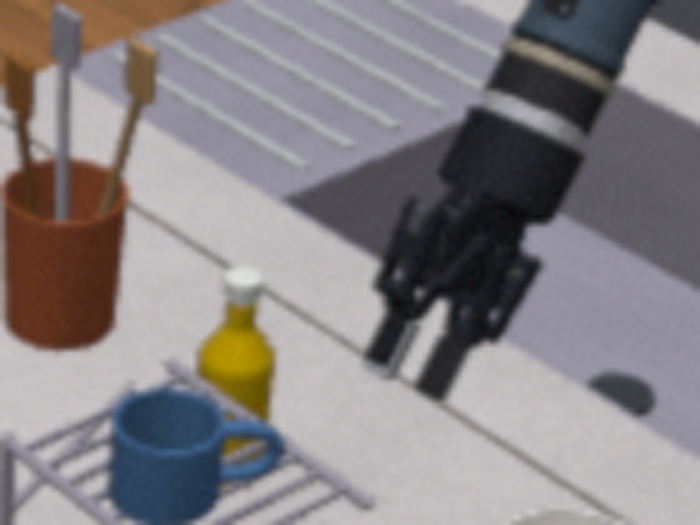

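```bash
python3 - <<'E'
from h import *
o=get_obs();Rm=R.from_rotvec(o["tcp_rot"]).as_matrix();p=o["tool_pos"];print(o["wrist_force"].round(1))
for n,(x,y) in(("top",(180,180)),("scene",(330,110))):
    s=snapshot(n)
    for d in(0,30,-30): print(n,((proj(s,p+d*Rm[:,1]-(7 if d else 0)*Rm[:,2])-[x,y])*5).round())
a=np.radians(35)
c=np.array([577,240.5,102]); lz=np.array([-.0045,.574,.819]); lx=np.array([.0066,-.819,.574])
print("tool y.lx",Rm[:,1]@lx,"tool x.lx",Rm[:,0]@lx,"tool z.lx",Rm[:,2]@lx)
E
python3 plan.py 0 40 577 297.5 179 577 234 92.6
```

```text
[0.7 0.1 1.6]
top [ 91. 241.]
top [ 42. 246.]
top [119. 235.]
scene [401. 383.]
scene [430. 381.]
scene [382. 363.]
tool y.lx -1.0001066539197068 tool x.lx 0.0025651800316705683 tool z.lx 0.007788493880922765
2 rows dp [0.0117 0.0208 0.0795] to [577.  297.5 179. ]
3 rows dp [ 0.0104 -0.0022  0.0887] to [577.  234.   92.6]
```

>>> send_rows(commands=[{"dp": [0.009, 0.021, 0.08], "spin": 0, "jaw": 55}, {"dp": [0.009, 0.021, 0.08], "spin": 0, "jaw": 55}, {"dp": [0.0104, -0.0022, 0.0887], "spin": 0, "jaw": 55}, {"dp": [0.0104, -0.0022, 0.0887], "spin": 0, "jaw": 55}, {"dp": [0, 0, 0], "spin": 0, "jaw": 55}, {"dp": [0, 0, 0], "spin": 0, "jaw": 55}])

```text
clock: 11.4
tool_pos: [579.6, 255.3, 120.1]
tcp_rot: [-0.054, 2.891, -0.911]
wrist_force: [-0.1, 0.8, 0.5]
finger_gap: 54.9
```

```bash
python3 st.py; python3 plan.py 0 40 579 234 92.6;python3 - <<'E'
from h import *
for n,b in(("top",(180,180,160,120)),("scene",(330,160,140,105))):
    s=snapshot(n);x,y,w,h=b;cv2.imwrite(f"pics/{n}2.png",cv2.resize(s["frame"][y:y+h,x:x+w,::-1],None,fx=5,fy=5,interpolation=cv2.INTER_CUBIC))
E
```

```text
11.4 [ 0.579  0.605  0.447  1.671 -0.57   0.617] [579.6 255.3 120.1]
[[-0.993 -0.001  0.115]
 [-0.067  0.819 -0.57 ]
 [-0.094 -0.573 -0.814]] toolz tilt 35.52
1 rows dp [ 0.0115 -0.0044  0.0861] to [579.  234.   92.6]
```

View pics/top2.png

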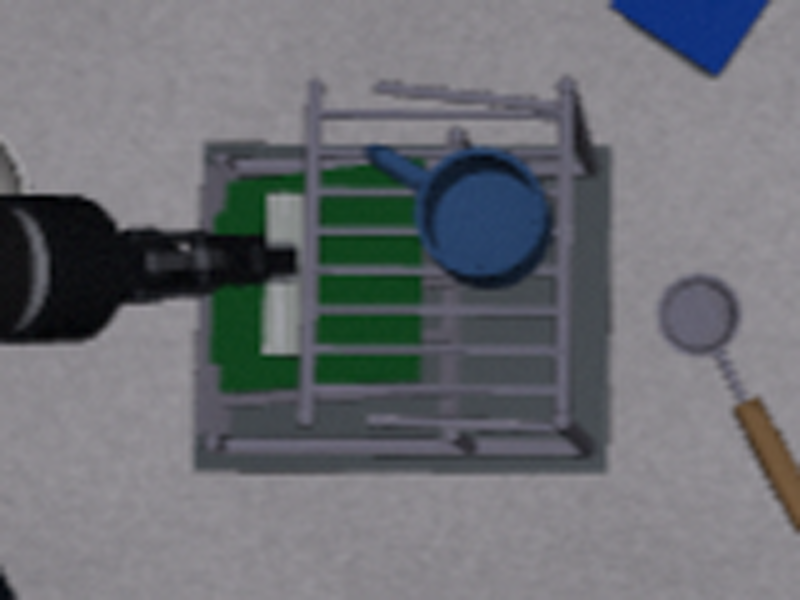

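View pics/scene2.png

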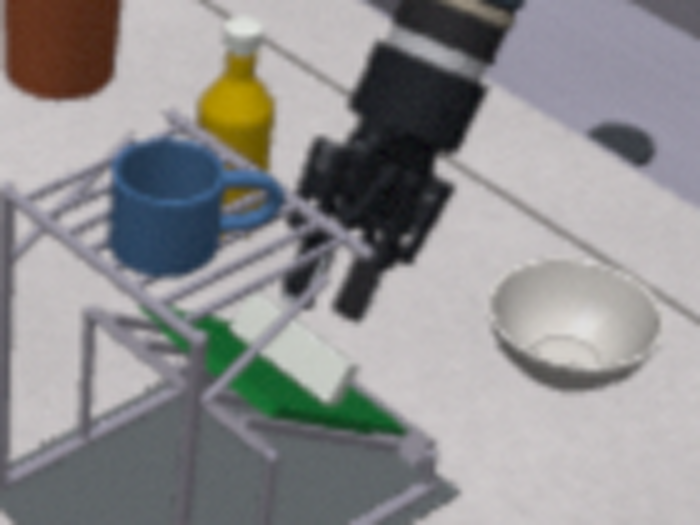

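```bash
python3 plan.py 0 12 575 234 92.6;python3 - <<'E'
from h import *
o=get_obs();Rm=R.from_rotvec(o["tcp_rot"]).as_matrix();p=o["tool_pos"]
for n,(x,y) in(("top",(180,180)),("scene",(330,160))):
    s=snapshot(n)
    for d in(0,28,-28): print(n,((proj(s,p+d*Rm[:,1]-(9 if d else 0)*Rm[:,2])-[x,y])*5).round())
    print(((proj(s,[577,240.5,102])-[x,y])*5).round())
E
```

```text
4 rows dp [ 0.0062 -0.0015  0.022 ] to [575.  234.   92.6]
top [254. 262.]
top [207. 266.]
top [279. 259.]
[289. 273.]
scene [315. 316.]
scene [344. 309.]
scene [297. 298.]
[289. 346.]
```

>>> send_rows(commands=[{"dp": [0.006, -0.0015, 0.022], "spin": 0, "jaw": 50}, {"dp": [0.006, -0.0015, 0.022], "spin": 0, "jaw": 50}, {"dp": [0.006, -0.0015, 0.022], "spin": 0, "jaw": 50}, {"dp": [0.006, -0.0015, 0.022], "spin": 0, "jaw": 50}, {"dp": [0, 0, 0], "spin": 0, "jaw": 50}, {"dp": [0, 0, 0], "spin": 0, "jaw": 50}])

```text
clock: 12.2
tool_pos: [572.2, 231.9, 87.4]
tcp_rot: [-0.058, 2.895, -0.917]
wrist_force: [-0.4, 4.1, 4.6]
finger_gap: 50.0
```

```bash
python3 st.py; python3 plan.py 0 12 575 234 92.6;python3 - <<'E'
from h import *
for n,b in(("top",(180,180,160,120)),("scene",(330,160,140,105))):
    s=snapshot(n);x,y,w,h=b;cv2.imwrite(f"pics/{n}3.png",cv2.resize(s["frame"][y:y+h,x:x+w,::-1],None,fx=5,fy=5,interpolation=cv2.INTER_CUBIC))
E
```

```text
12.2 [ 0.555  0.564  0.322  1.579 -0.576  0.59 ] [572.2 231.9  87.4]
[[-0.994 -0.005  0.111]
 [-0.068  0.818 -0.572]
 [-0.088 -0.576 -0.813]] toolz tilt 35.62
1 rows dp [-0.0084 -0.0032 -0.0129] to [575.  234.   92.6]
```

View pics/scene3.png

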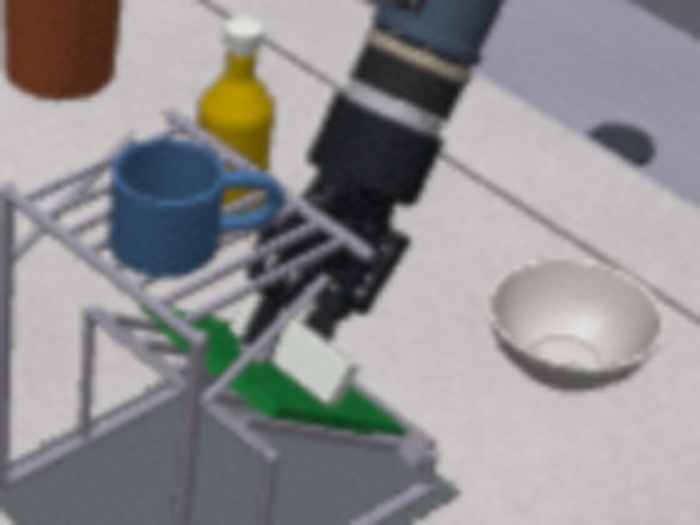

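>>> send_rows(commands=[{"dp": [0, 0, -0.016], "spin": 0, "jaw": 50}, {"dp": [0, 0, 0], "spin": 0, "jaw": 30}, {"dp": [0, 0, 0], "spin": 0, "jaw": 18}, {"dp": [0, 0, 0], "spin": 0, "jaw": 0}, {"dp": [0, 0, 0], "spin": 0, "jaw": 0}, {"dp": [0, 0, 0], "spin": 0, "jaw": 0}, {"dp": [0, 0, 0], "spin": 0, "jaw": 0}], grip_force=60)

```text
clock: 13.0
tool_pos: [570.8, 234.2, 91.0]
tcp_rot: [-0.058, 2.897, -0.922]
wrist_force: [0.7, -1.2, -1.1]
finger_gap: 13.0
```

```bash
python3 st.py; python3 - <<'E'
from h import *
print(get_obs()["wrist_force"],get_obs()["finger_gap"])
for n,b in(("scene",(330,160,140,105)),):
    s=snapshot(n);x,y,w,h=b;cv2.imwrite(f"pics/{n}4.png",cv2.resize(s["frame"][y:y+h,x:x+w,::-1],None,fx=5,fy=5,interpolation=cv2.INTER_CUBIC))
E
```

```text
13.0 [ 0.56   0.568  0.335  1.595 -0.575  0.596] [570.8 234.2  91. ]
[[-0.994 -0.006  0.108]
 [-0.067  0.816 -0.574]
 [-0.084 -0.578 -0.812]] toolz tilt 35.74
[ 0.71597335 -1.19046752 -1.07600294] 13.039950179120202
```

View pics/scene4.png

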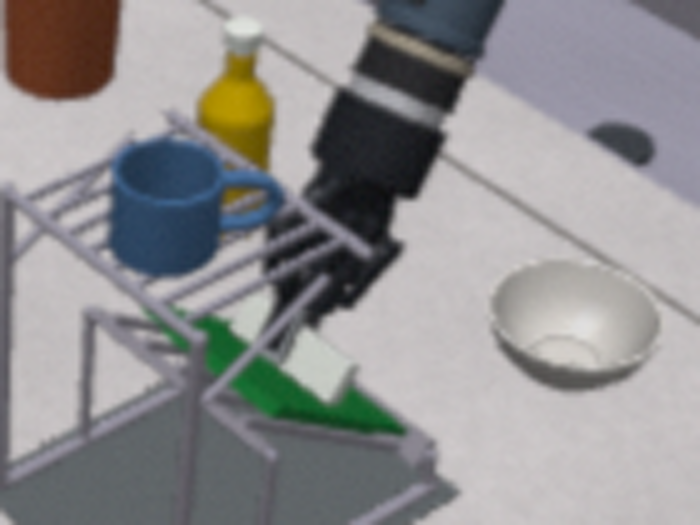

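Gripped: the gap is 13 mm, and the picture shows the fingers astride the bar at about (290,330). I'll draw the lid out along its normal.

```bash
cat > lid.py <<'E'
from h import *
a=np.radians(35);ya=np.radians(0.45)
ly=np.array([np.cos(ya),np.sin(ya),0]);n=np.array([-np.sin(ya),np.cos(ya),0])
lz=n*np.sin(a)+np.array([0,0,np.cos(a)]);lx=np.cross(ly,lz)
RL0=np.c_[lx,ly,lz]; PL0=np.array([577,240.5,102])-21*lz
RT0=R.from_rotvec([-0.058,2.897,-0.922]).as_matrix();PT0=np.array([570.8,234.2,91.0])
M=RT0.T@RL0; m=RT0.T@(PL0-PT0)   # lid in tool
dy=np.radians(17.9); XD=np.array([np.sin(dy),-np.cos(dy),0]);YD=np.array([np.cos(dy),np.sin(dy),0]);ZD=np.array([0,0,1.]);OD=np.array([559,-210.5,0]);RD=np.c_[XD,YD,ZD]
def lidpose(o=None):
    o=o or get_obs();Rt=R.from_rotvec(o["tcp_rot"]).as_matrix();return Rt@M, o["tool_pos"]+Rt@m
def rlid_t(tau):
    t=np.radians(tau);return np.c_[np.cos(t)*XD+np.sin(t)*ZD,YD,-np.sin(t)*XD+np.cos(t)*ZD]
def rtool_t(tau): return rlid_t(tau)@M.T
def report():
    Rl,p=lidpose();Q=RD.T@Rl;print("lid in dish: x",Q[:,0].round(3),"y",Q[:,1].round(3),"z",Q[:,2].round(3),"tilt",np.degrees(np.arcsin(Q[2,0])).round(1),"roll",np.degrees(np.arcsin(Q[2,1])).round(1),"yaw",np.degrees(np.arctan2(Q[1,0],Q[0,0])).round(1))
    for nme,v in(("tongue",[-83,0,0]),("far",[80,0,0]),("orig",[0,0,0])): w=p+Rl@v;print(nme,"world",w.round(1),"dish",(RD.T@(w-OD)).round(1))
if __name__=="__main__":
    report()
    for t in(8,12,16): print(t,"tool z wanted",rtool_t(t)[:,2].round(3))
E
python3 lid.py; python3 plan.py 0 25 570.8 297.2 181
```

```text
lid in dish: x [ 0.782 -0.245  0.573] y [ 0.3    0.954 -0.   ] z [-0.547  0.172  0.819] tilt 35.0 roll -0.0 yaw -17.4
tongue world [576.5 296.4  37.2] dish [-477.   172.5   37.2]
far world [577.6 162.9 130.6] dish [-349.6  132.5  130.6]
orig world [577.1 228.4  84.8] dish [-412.1  152.1   84.8]
8 tool z wanted [ 0.142 -0.105 -0.984]
12 tool z wanted [ 0.163 -0.17  -0.972]
16 tool z wanted [ 0.184 -0.234 -0.955]
5 rows dp [-0.0059 -0.0003 -0.0546] to [570.8 297.2 181. ]
```

>>> send_rows(commands=[{"dp": [-0.003, 0, -0.027], "spin": 0, "jaw": 0}, {"dp": [-0.006, 0, -0.055], "spin": 0, "jaw": 0}, {"dp": [-0.006, 0, -0.055], "spin": 0, "jaw": 0}, {"dp": [-0.006, 0, -0.055], "spin": 0, "jaw": 0}, {"dp": [-0.006, 0, -0.055], "spin": 0, "jaw": 0}, {"dp": [-0.003, 0, -0.04], "spin": 0, "jaw": 0}])

```text
clock: 13.65
tool_pos: [570.5, 302.9, 187.5]
tcp_rot: [-0.059, 2.896, -0.917]
wrist_force: [0.5, -0.2, 0.2]
finger_gap: 13.0
```

```bash
python3 st.py; python3 - <<'E'
from h import *
print(get_obs()["wrist_force"],get_obs()["finger_gap"])
for n,b in(("scene",(330,140,160,120)),):
    s=snapshot(n);x,y,w,h=b;cv2.imwrite(f"pics/{n}5.png",cv2.resize(s["frame"][y:y+h,x:x+w,::-1],None,fx=5,fy=5,interpolation=cv2.INTER_CUBIC))
E
```

```text
13.65 [ 0.641  0.696  0.711  1.888 -0.552  0.687] [570.5 302.9 187.5]
[[-0.994 -0.006  0.11 ]
 [-0.068  0.817 -0.572]
 [-0.087 -0.576 -0.813]] toolz tilt 35.62
[ 0.52279215 -0.1706734   0.20472484] 13.039858024160983
```

View pics/scene5.png

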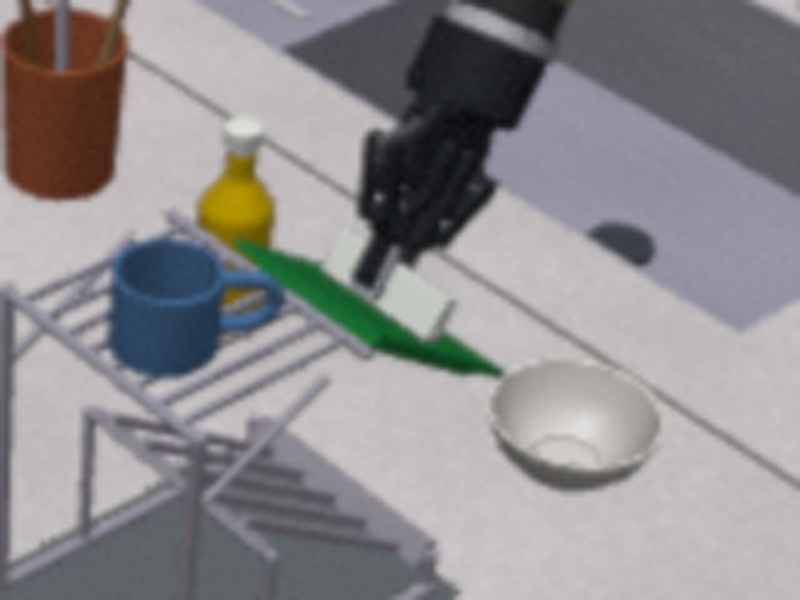

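Lid is out, its green plate clear of the tier rail near (300,280). Before reorienting it I'll fit a small kinematic model from the logged poses, so I can predict where joint limits tilt the tool.

```bash
cat > kin.py <<'E'
from h import *
from scipy.optimize import least_squares
D=[([1.102,.0487,.0976,1.622,0,1.443],[175.2,494.27,230.12],[-.53257,-3.0954,.0035]),
([1.102,.165,.56,1.966,0,1.443],[175.3,494.4,392.5],[-.533,-3.096,.001]),
([-1.57,.755,1.368,2.19,0,-1.568],[67.6,-662.5,386.4],[.003,3.142,.009]),
([-1.574,.801,1.413,2.151,.002,-1.572],[65.6,-692.3,373.7],[.002,3.139,-.051]),
([-1.587,.889,1.413,1.945,.011,-1.584],[57.6,-791.4,316.3],[.002,3.124,-.234]),
([-1.583,.914,1.413,1.777,.019,-1.579],[61.9,-864.2,311.2],[.003,3.093,-.456]),
([-1.55,.908,1.413,1.555,.018,-1.544],[92.6,-948.2,354.2],[.002,3.007,-.8]),
([-1.164,.72,1.128,1.485,-.17,-1.206],[372.6,-831.8,363],[.002,3.007,-.799]),
([-1.163,.884,1.414,1.475,-.164,-1.228],[400.1,-886.7,400.9],[-.017,2.906,-.962]),
([.201,-.068,.209,1.898,-.641,.188],[449.3,-32.7,405.1],[-.044,2.911,-.963]),
([.781,.602,.944,2.293,-.505,.839],[445.5,320.7,372.6],[-.06,2.896,-.919]),
([.652,.803,.927,2.041,-.546,.701],[572.7,315,218.4],[-.07,2.914,-.954]),
([.579,.605,.447,1.671,-.57,.617],[579.6,255.3,120.1],[-.054,2.891,-.911]),
([.56,.568,.335,1.595,-.575,.596],[570.8,234.2,91],[-.058,2.897,-.922]),
([.641,.696,.711,1.888,-.552,.687],[570.5,302.9,187.5],[-.059,2.896,-.917])]
# tool frame at zero: z along +x(outward); R0 to fit as rotvec
def fk(q,k):
    a=k[:6*1+9]
    r=lambda ax,t:R.from_euler(ax,t)
    R1=r("z",q[0]);R2=R1*r("y",q[1]);R3=R2*r("y",-q[2]);R4=R3*r("y",q[3]);R5=R4*r("z",S5*q[4]);R6=R5*r("x",S6*q[5])
    p=R1.apply([k[0],k[1],k[2]])+R2.apply([k[3],0,k[4]])+R3.apply([k[5],0,k[6]])+R4.apply([k[7],0,k[8]])+R5.apply([k[9],0,0])
    return p,R6*R.from_rotvec(k[10:13])
def fit():
    global S5,S6;best=None
    for S5 in(1,-1):
        for S6 in(1,-1):
            def f(k):
                e=[]
                for q,p,w in D:
                    pp,RR=fk(q,k);e+=list((pp-p)/3);e+=list((RR.inv()*R.from_rotvec(w)).as_rotvec()*100)
                return e
            for r0 in([0,1.57,0],[1.2,1.2,1.2],[2.2,0,2.2],[-1.2,1.2,-1.2]):
                s=least_squares(f,[0,67,200,0,300,300,0,100,0,150]+r0)
                if best is None or s.cost<best[0]: best=(s.cost,S5,S6,s.x)
    return best
if __name__=="__main__":
    b=fit();print(b);np.save("kin.npy",np.r_[b[1],b[2],b[3]])
    S5,S6=b[1],b[2]
    for q,p,w in D: pp,RR=fk(q,b[3]);print((pp-p).round(1),np.degrees((RR.inv()*R.from_rotvec(w)).magnitude()).round(2))
E
python3 kin.py
```

```text
(np.float64(0.13845818793581055), 1, 1, array([ 1.70481635e-01,  6.69564185e+01,  2.25074683e+02, -7.98948573e-02,
        3.88098919e+02,  5.03923620e+02,  2.24501095e+01,  1.14043406e+02,
       -6.94596821e-02,  3.15736784e+02,  1.15890556e-04,  1.57087480e+00,
       -1.43356960e-04]))
[ 0.1  0.  -0.1] 0.01
[-0.  -0.1  0.3] 0.02
[-0.1 -0.  -0.1] 0.03
[-0.2  0.1 -0.1] 0.05
[ 0.  -0.2  0. ] 0.06
[0.5 0.2 0.3] 0.06
[-0.2 -0.1  0.4] 0.03
[ 0.4  0.4 -0. ] 0.03
[-0.1 -0.3 -0.5] 0.04
[ 0.1 -0.1 -0.1] 0.04
[-0.1  0.   0.1] 0.04
[-0.1  0.  -0.2] 0.07
[ 0.1  0.1 -0.1] 0.04
[-0.1 -0.   0.2] 0.03
[ 0.2 -0.1 -0.1] 0.05
```

```bash
cat > sim.py <<'E'
from h import *
import kin
from scipy.optimize import least_squares
_k=np.load("kin.npy");kin.S5,kin.S6=_k[0],_k[1];K=_k[2:]
LO=np.array([-2.91,-.99,-1.21,-2.12,-1.49,-3.14]);HI=np.array([2.91,1.94,1.413,2.29,1.47,3.14])
def ik(p,Rt,q0,w=200):
    f=lambda q:(lambda pp,RR:np.r_[pp-p,w*(RR.inv()*Rt).as_rotvec()])(*kin.fk(q,K))
    s=least_squares(f,np.clip(q0,LO+1e-6,HI-1e-6),bounds=(LO,HI));return s.x,s.fun
def row(q,dp,spin=0,w=200):
    p,Rt=kin.fk(q,K)
    return ik(p+Rt.apply(np.array(dp)*400),Rt*R.from_euler("z",spin*np.pi),q,w)[0]
E
cat > a.py <<'E'
from sim import *
import lid
for w in(50,100,200,400,800):
    q=np.array([-1.574,.801,1.413,2.151,.002,-1.572])
    for i in range(4): q=row(q,[0,-.12,0],0,w)
    print(w,q.round(3),kin.fk(q,K)[0].round(1)); 
    for i in range(4): q=row(q,[-.008,-.12,-.02],0,w)
    print(w,q.round(3),kin.fk(q,K)[0].round(1))
# reach at the dish
for tau in(8,12,16):
    Rl=lid.rlid_t(tau)
    for nm,tip in(("hover",[-60,0,110]),("ins",[-79,0,63])):
        T=lid.OD+lid.RD@np.array(tip);pl=T-Rl@[-83,0,0];Rt=Rl@lid.M.T;pt=pl-Rt@lid.m
        q,f=ik(pt,R.from_matrix(Rt),[-.3,.5,.4,1.6,-.1,-.3]);print(tau,nm,pt.round(0),q.round(2),np.abs(f).max().round(2))
E
python3 a.py
```

```text
50 [-1.584  0.815  1.413  1.711  0.03  -1.575] [  64.5 -877.3  407.9]
50 [-1.579  0.791  1.413  1.288  0.048 -1.553] [   73.7 -1010.8   544. ]
100 [-1.585  0.819  1.413  1.727  0.029 -1.576] [  64.1 -871.8  401.5]
100 [-1.579  0.795  1.413  1.321  0.047 -1.555] [   73.1 -1003.3   529.3]
200 [-1.585  0.833  1.413  1.779  0.025 -1.578] [  62.6 -853.6  381.1]
200 [-1.58   0.812  1.413  1.425  0.042 -1.561] [  70.8 -976.9  480.8]
400 [-1.586  0.865  1.413  1.885  0.016 -1.582] [  59.5 -814.6  340.5]
400 [-1.582  0.865  1.413  1.643  0.029 -1.573] [  65.5 -911.3  376.5]
800 [-1.587  0.9    1.413  1.978  0.008 -1.585] [  56.6 -778.5  306.3]
800 [-1.584  0.94   1.413  1.845  0.013 -1.581] [  59.7 -837.7  282.2]
8 hover [ 559. -231.  130.] [-0.49  0.07 -0.1   1.23 -0.03 -0.81] 0.0
8 ins [ 553. -213.   83.] [-0.46  0.06 -0.2   1.14 -0.03 -0.79] 0.0
12 hover [ 559. -230.  135.] [-0.46  0.02 -0.15  1.18 -0.08 -0.79] 0.0
12 ins [ 553. -212.   88.] [-0.43  0.01 -0.25  1.09 -0.09 -0.77] 0.0
16 hover [ 558. -228.  141.] [-0.43 -0.03 -0.2   1.13 -0.14 -0.77] 0.0
16 ins [ 552. -210.   94.] [-0.4  -0.04 -0.3   1.04 -0.14 -0.75] 0.0
```

```bash
cat > b.py <<'E'
from sim import *
import lid
q=get_obs()["joint_positions"]
def go(q,q2,st=46,w=600):
    p,Rt=kin.fk(q,K);n=int(np.ceil(np.linalg.norm(q2-p)/st))
    dp=None
    p,Rt=kin.fk(q,K);d=Rt.inv().apply(np.array(q2)-p)/n/400;print(n,"rows",d.round(4),end=" ")
    for i in range(n): q=row(q,d,0,w)
    p,Rt=kin.fk(q,K);print("at",p.round(),"q",q.round(2),"toolz",Rt.as_matrix()[:,2].round(3)); return q
print("want",lid.rtool_t(12)[:,2])
for z in (260,320):
  q=get_obs()["joint_positions"]
  for P in([570,360,z],[420,540,z],[220,640,z],[30,680,z]): q=go(q,np.array(P))
  for i in range(16):
    p,Rt=kin.fk(q,K); d=Rt.inv().apply([0.0,.11,.02]); q=row(q,d,0,600)
    p,Rt=kin.fk(q,K); print(i,d.round(3),p.round(),q.round(2),Rt.as_matrix()[:,2].round(3))
E
python3 b.py
```

```text
want [ 0.1632514  -0.17047408 -0.9717446 ]
2 rows [-0.0117  0.0065 -0.1116] at [570. 360. 260.] q [ 0.7   1.    1.34  2.25 -0.53  0.75] toolz [ 0.113 -0.57  -0.814]
6 rows [ 0.0569  0.0617 -0.0498] at [400. 502. 235.] q [ 1.    1.01  1.3   2.29 -0.43  1.04] toolz [ 0.148 -0.539 -0.829]
5 rows [ 0.0815  0.0518 -0.0607] at [208. 585. 225.] q [ 1.28  0.97  1.24  2.29 -0.32  1.29] toolz [ 0.178 -0.487 -0.855]
5 rows [ 0.08    0.0342 -0.0537] at [ 31. 619. 222.] q [ 1.52  0.97  1.26  2.29 -0.21  1.49] toolz [ 0.192 -0.425 -0.885]
0 [-0.016  0.09  -0.064] [ 33. 637. 214.] [ 1.52  1.03  1.34  2.29 -0.22  1.49] [ 0.195 -0.398 -0.897]
1 [-0.016  0.092 -0.062] [ 35. 651. 208.] [ 1.52  1.07  1.41  2.29 -0.22  1.48] [ 0.198 -0.372 -0.907]
2 [-0.016  0.094 -0.059] [ 37. 664. 201.] [ 1.52  1.07  1.41  2.26 -0.22  1.47] [ 0.201 -0.344 -0.917]
3 [-0.016  0.095 -0.056] [ 38. 677. 195.] [ 1.52  1.08  1.41  2.22 -0.22  1.46] [ 0.204 -0.316 -0.926]
4 [-0.017  0.097 -0.053] [ 40. 691. 189.] [ 1.52  1.08  1.41  2.19 -0.22  1.46] [ 0.207 -0.287 -0.935]
5 [-0.017  0.098 -0.05 ] [ 42. 705. 184.] [ 1.52  1.08
[... 2526 characters left out ...]
 57. 772. 198.] [ 1.52  1.05  1.41  2.   -0.28  1.39] [ 0.269 -0.078 -0.96 ]
10 [-0.022  0.106 -0.028] [ 59. 788. 193.] [ 1.52  1.06  1.41  1.96 -0.28  1.38] [ 0.271 -0.045 -0.961]
11 [-0.022  0.107 -0.024] [ 61. 805. 188.] [ 1.52  1.07  1.41  1.92 -0.28  1.37] [ 0.273 -0.012 -0.962]
12 [-0.022  0.108 -0.021] [ 63. 821. 184.] [ 1.52  1.07  1.41  1.88 -0.28  1.36] [ 0.275  0.021 -0.961]
13 [-0.022  0.108 -0.017] [ 64. 838. 179.] [ 1.52  1.08  1.41  1.83 -0.28  1.35] [ 0.277  0.054 -0.959]
14 [-0.022  0.109 -0.013] [ 66. 855. 175.] [ 1.52  1.08  1.41  1.79 -0.28  1.34] [ 0.278  0.088 -0.956]
15 [-0.022  0.109 -0.009] [ 68. 872. 171.] [ 1.51  1.09  1.41  1.75 -0.28  1.33] [ 0.28   0.122 -0.952]
```

```bash
python3 - <<'E'
from h import *
s=np.load("s0.npy",allow_pickle=True).item();t=np.load("t0.npy",allow_pickle=True).item()
print("faucet base",onz(s,497,142,0),"counter back corner",onz(s,395,95,0),onz(s,300,115,0),"right corner",onz(s,600,182,0))
for p in([-120,700,200],[-120,780,200],[45,733,173],[400,900,0],[0,900,0],[123,426,0],[130,480,200]): print(p,proj(s,p).round(),proj(t,p).round())
E
cat > c.py <<'E'
from b import go
from sim import *
import lid
q=get_obs()["joint_positions"]
print("=====")
for P in([570,360,250],[420,540,260],[220,640,270],[30,690,280],[-120,690,290]): q=go(q,np.array(P))
for i in range(10):
    p,Rt=kin.fk(q,K); d=Rt.inv().apply([-.035,.10,.03]); q=row(q,d,0,600)
    p,Rt=kin.fk(q,K); print(i,d.round(3),p.round(),q.round(2),Rt.as_matrix()[:,2].round(3))
E
python3 c.py | sed '1,/=====/d'
```

```text
faucet base [ 355.68204823 1126.28648357    0.        ] counter back corner [-257.63767722 1095.12511399    0.        ] [-376.55849513  578.89678957    0.        ] right corner [ 796.22384372 1197.8786354     0.        ]
[-120, 700, 200] [356.  87.] [ 36. 513.]
[-120, 780, 200] [370.  82.] [  4. 513.]
[45, 733, 173] [387. 105.] [ 35. 439.]
[400, 900, 0] [472. 163.] [ 23. 298.]
[0, 900, 0] [403. 126.] [ 12. 437.]
[123, 426, 0] [341. 172.] [177. 393.]
[130, 480, 200] [355. 124.] [132. 407.]
2 rows [-0.0106  0.0137 -0.1014] at [570. 360. 250.] q [ 0.7   0.96  1.25  2.2  -0.53  0.75] toolz [ 0.113 -0.57  -0.814]
6 rows [ 0.0565  0.0593 -0.0532] at [400. 502. 235.] q [ 1.    1.01  1.3   2.29 -0.43  1.04] toolz [ 0.147 -0.539 -0.829]
5 rows [ 0.0811  0.0492 -0.0648] at [207. 582. 233.] q [ 1.28  0.96  1.23  2.29 -0.32  1.28] toolz [ 0.179 -0.484 -0.857]
5 rows [ 0.078   0.0369 -0.0623] at [ 31. 618. 234.] q [ 1.52  0.95  1.25  2.29 -0.22  1.49] toolz [ 0.196 -0.409 -0.891]
4 rows [ 0.0815  0.029  -0.0681] at [-106.  621.  244.] q [ 1.71  0.96  1.31  2.29 -0.15  1.65] toolz [ 0.193 -0.334 -
[... 366 characters left out ...]
8.] [ 1.73  1.02  1.41  2.22 -0.14  1.66] [ 0.178 -0.224 -0.958]
4 [ 0.018  0.092 -0.057] [-138.  680.  225.] [ 1.74  1.02  1.41  2.19 -0.14  1.66] [ 0.173 -0.195 -0.965]
5 [ 0.019  0.094 -0.055] [-144.  692.  221.] [ 1.74  1.02  1.41  2.16 -0.14  1.66] [ 0.168 -0.166 -0.972]
6 [ 0.019  0.095 -0.052] [-150.  704.  218.] [ 1.75  1.02  1.41  2.12 -0.14  1.66] [ 0.162 -0.136 -0.977]
7 [ 0.019  0.097 -0.049] [-156.  716.  215.] [ 1.75  1.02  1.41  2.09 -0.14  1.66] [ 0.156 -0.105 -0.982]
8 [ 0.019  0.098 -0.045] [-162.  729.  213.] [ 1.76  1.03  1.41  2.06 -0.13  1.66] [ 0.15  -0.075 -0.986]
9 [ 0.019  0.1   -0.042] [-168.  742.  210.] [ 1.76  1.03  1.41  2.03 -0.13  1.66] [ 0.143 -0.043 -0.989]
```

>>> send_rows(commands=[{"dp": [-0.0106, 0.0137, -0.08], "spin": 0, "jaw": 0}, {"dp": [-0.0106, 0.0137, -0.08], "spin": 0, "jaw": 0}, {"dp": [0.055, 0.059, -0.053], "spin": 0, "jaw": 0}, {"dp": [0.055, 0.059, -0.053], "spin": 0, "jaw": 0}, {"dp": [0.055, 0.059, -0.053], "spin": 0, "jaw": 0}, {"dp": [0, 0, 0], "spin": 0, "jaw": 0}])

```text
clock: 14.3
tool_pos: [500.1, 441.3, 220.7]
tcp_rot: [-0.077, 2.899, -0.907]
wrist_force: [0.5, 0.9, -2.8]
finger_gap: 12.9
```

```bash
python3 st.py; sed -i 's/^for P in.*$/for P in([420,540,250],[220,640,265],[30,690,280],[-120,690,290]): q=go(q,np.array(P),40)/' c.py; python3 c.py | sed '1,/=====/d'
```

```text
14.3 [ 0.841  1.092  1.412  2.291 -0.48   0.887] [500.1 441.3 220.7]
[[-0.993 -0.018  0.114]
 [-0.079  0.821 -0.565]
 [-0.083 -0.571 -0.817]] toolz tilt 35.21
4 rows [ 0.0434  0.0412 -0.0555] at [403. 505. 229.] q [ 1.    1.03  1.32  2.29 -0.42  1.02] toolz [ 0.143 -0.537 -0.831]
6 rows [ 0.0684  0.0406 -0.0536] at [207. 584. 230.] q [ 1.28  0.96  1.23  2.29 -0.31  1.27] toolz [ 0.174 -0.484 -0.858]
6 rows [ 0.0647  0.0303 -0.0523] at [ 30. 618. 234.] q [ 1.52  0.95  1.25  2.29 -0.21  1.48] toolz [ 0.191 -0.409 -0.892]
5 rows [ 0.065   0.0241 -0.054 ] at [-107.  621.  245.] q [ 1.71  0.96  1.31  2.29 -0.14  1.64] toolz [ 0.189 -0.334 -0.923]
0 [ 0.017  0.085 -0.068] [-114.  635.  240.] [ 1.71  1.    1.38  2.29 -0.14  1.64] [ 0.185 -0.307 -0.934]
1 [ 0.017  0.087 -0.065] [-120.  646.  236.] [ 1.72  1.02  1.41  2.28 -0.14  1.64] [ 0.181 -0.28  -0.943]
2 [ 0.018  0.089 -0.063] [-127.  657.  232.] [ 1.73  1.02  1.41  2.25 -0.14  1.64] [ 0.177 -0.253 -0.951]
3 [ 0.018  0.091 -0.06 ] [-133.  668.  228.] [ 1.73  1.02  1.41  2.22 -0.14  1.64] [ 0.173 -0.224 -0.959]
4 [ 0.018  0.092 -0.057] [-139.  680.  225.] [ 1.74  1.02  1.41  2.19 -0.13  1.65] [ 0.168 -0.196 -0.966]
5 [ 0.018  0.094 -0.054] [-145.  691.  222.] [ 1.74  1.02  1.41  2.16 -0.13  1.65] [ 0.162 -0.166 -0.973]
6 [ 0.018  0.096 -0.051] [-151.  704.  218.] [ 1.75  1.02  1.41  2.12 -0.13  1.65] [ 0.157 -0.136 -0.978]
7 [ 0.018  0.097 -0.048] [-157.  716.  216.] [ 1.75  1.02  1.41  2.09 -0.13  1.65] [ 0.151 -0.106 -0.983]
8 [ 0.018  0.099 -0.045] [-163.  729.  213.] [ 1.76  1.03  1.41  2.06 -0.13  1.65] [ 0.145 -0.075 -0.987]
9 [ 0.018  0.1   -0.042] [-169.  742.  210.] [ 1.76  1.03  1.41  2.03 -0.13  1.65] [ 0.138 -0.044 -0.989]
```

>>> send_rows(commands=[{"dp": [0.0434, 0.0412, -0.0555], "spin": 0, "jaw": 0}, {"dp": [0.0434, 0.0412, -0.0555], "spin": 0, "jaw": 0}, {"dp": [0.0434, 0.0412, -0.0555], "spin": 0, "jaw": 0}, {"dp": [0.0434, 0.0412, -0.0555], "spin": 0, "jaw": 0}, {"dp": [0.0684, 0.0406, -0.0536], "spin": 0, "jaw": 0}, {"dp": [0.0684, 0.0406, -0.0536], "spin": 0, "jaw": 0}, {"dp": [0.0684, 0.0406, -0.0536], "spin": 0, "jaw": 0}])

```text
clock: 15.0
tool_pos: [334.9, 568.5, 220.2]
tcp_rot: [-0.098, 2.874, -0.742]
wrist_force: [-0.1, 0.1, -0.7]
finger_gap: 12.8
```

```bash
python3 st.py; sed -i 's/^for P in.*$/for P in([220,640,265],[30,690,280],[-120,690,290]): q=go(q,np.array(P),40)/' c.py; python3 c.py | sed '1,/=====/d'|head -9
```

```text
15.0 [ 1.115  1.079  1.419  2.294 -0.381  1.121] [334.9 568.5 220.2]
[[-0.983 -0.021  0.182]
 [-0.106  0.874 -0.475]
 [-0.149 -0.486 -0.861]] toolz tilt 30.54
4 rows [ 0.0617  0.0271 -0.0584] at [212. 600. 241.] q [ 1.28  0.98  1.31  2.29 -0.32  1.27] toolz [ 0.201 -0.437 -0.877]
6 rows [ 0.0673  0.0283 -0.0459] at [ 31. 629. 242.] q [ 1.53  0.97  1.3   2.29 -0.23  1.49] toolz [ 0.215 -0.374 -0.902]
5 rows [ 0.0654  0.0217 -0.0493] at [-107.  628.  250.] q [ 1.72  0.97  1.34  2.29 -0.17  1.65] toolz [ 0.213 -0.307 -0.928]
0 [ 0.016  0.087 -0.066] [-114.  641.  245.] [ 1.72  1.01  1.41  2.29 -0.17  1.65] [ 0.209 -0.279 -0.937]
1 [ 0.016  0.089 -0.063] [-120.  652.  241.] [ 1.73  1.01  1.41  2.26 -0.16  1.65] [ 0.206 -0.252 -0.946]
2 [ 0.017  0.09  -0.061] [-126.  663.  237.] [ 1.73  1.01  1.41  2.23 -0.16  1.65] [ 0.201 -0.224 -0.954]
3 [ 0.017  0.092 -0.058] [-132.  675.  233.] [ 1.74  1.01  1.41  2.2  -0.16  1.66] [ 0.197 -0.195 -0.961]
4 [ 0.017  0.094 -0.055] [-138.  687.  229.] [ 1.75  1.01  1.41  2.17 -0.16  1.66] [ 0.192 -0.166 -0.967]
5 [ 0.017  0.095 -0.052] [-143.  699.  226.] [ 1.75  1.02  1.41  2.14 -0.16  1.65] [ 0.187 -0.136 -0.973]
```

```bash
sed -i 's/^for P in.*$/for P in([210,570,225],[30,590,235],[-120,590,245]): q=go(q,np.array(P),40)/; s/-.035,.10,.03/-.026,.075,.0/' c.py; python3 c.py | sed '1,/=====/d'
```

```text
4 rows [ 0.0762  0.0011 -0.0172] at [210. 570. 225.] q [ 1.27  0.84  1.04  2.2  -0.32  1.27] toolz [ 0.182 -0.475 -0.861]
5 rows [ 0.0867  0.0082 -0.0254] at [ 30. 587. 233.] q [ 1.52  0.89  1.12  2.29 -0.21  1.5 ] toolz [ 0.182 -0.471 -0.863]
4 rows [ 0.091  -0.0001 -0.0245] at [-116.  572.  230.] q [ 1.72  0.88  1.11  2.29 -0.11  1.68] toolz [ 0.181 -0.45  -0.875]
0 [ 0.018  0.067 -0.038] [-122.  588.  219.] [ 1.72  0.93  1.18  2.29 -0.11  1.68] [ 0.178 -0.434 -0.883]
1 [ 0.018  0.068 -0.037] [-128.  602.  209.] [ 1.73  0.98  1.24  2.29 -0.11  1.68] [ 0.175 -0.417 -0.892]
2 [ 0.018  0.069 -0.036] [-134.  616.  198.] [ 1.73  1.03  1.31  2.29 -0.11  1.68] [ 0.173 -0.4   -0.9  ]
3 [ 0.018  0.069 -0.034] [-139.  628.  188.] [ 1.74  1.08  1.38  2.29 -0.1   1.68] [ 0.169 -0.383 -0.908]
4 [ 0.018  0.07  -0.033] [-144.  638.  180.] [ 1.74  1.1   1.41  2.28 -0.1   1.69] [ 0.166 -0.366 -0.916]
5 [ 0.018  0.07  -0.032] [-149.  647.  171.] [ 1.74  1.11  1.41  2.25 -0.1   1.69] [ 0.163 -0.348 -0.923]
6 [ 0.018  0.071 -0.03 ] [-154.  656.  162.] [ 1.75  1.12  1.41  2.23 -0.1   1.69] [ 0.159 -0.33  -0.931]
7 [ 0.018  0.072 -0.029] [-158.  666.  153.] [ 1.75  1.13  1.41  2.2  -0.1   1.69] [ 0.155 -0.311 -0.938]
8 [ 0.018  0.072 -0.027] [-163.  676.  145.] [ 1.75  1.13  1.41  2.17 -0.1   1.69] [ 0.151 -0.292 -0.945]
9 [ 0.018  0.073 -0.026] [-167.  685.  137.] [ 1.76  1.14  1.41  2.15 -0.09  1.69] [ 0.147 -0.272 -0.951]
```

>>> send_rows(commands=[{"dp": [0.0762, 0.001, -0.017], "spin": 0, "jaw": 0}, {"dp": [0.0762, 0.001, -0.017], "spin": 0, "jaw": 0}, {"dp": [0.0762, 0.001, -0.017], "spin": 0, "jaw": 0}, {"dp": [0.0762, 0.001, -0.017], "spin": 0, "jaw": 0}, {"dp": [0.0867, 0.008, -0.025], "spin": 0, "jaw": 0}, {"dp": [0.0867, 0.008, -0.025], "spin": 0, "jaw": 0}, {"dp": [0.0867, 0.008, -0.025], "spin": 0, "jaw": 0}, {"dp": [0.0867, 0.008, -0.025], "spin": 0, "jaw": 0}, {"dp": [0.0867, 0.008, -0.025], "spin": 0, "jaw": 0}])

```text
clock: 15.9
tool_pos: [30.0, 587.2, 233.5]
tcp_rot: [-0.099, 2.875, -0.739]
wrist_force: [0.1, 0.1, -1.2]
finger_gap: 13.2
```

```bash
python3 st.py; sed -i 's/^for P in.*$/for P in([-120,590,255],): q=go(q,np.array(P),40)/; s/-.026,.075,.0/-.026,.06,.045/' c.py; python3 c.py | sed '1,/=====/d'
```

```text
15.9 [ 1.517  0.892  1.124  2.294 -0.208  1.5  ] [ 30.  587.2 233.5]
[[-0.983 -0.022  0.182]
 [-0.107  0.875 -0.472]
 [-0.149 -0.484 -0.863]] toolz tilt 30.4
4 rows [ 0.09   -0.0028 -0.0294] at [-115.  568.  237.] q [ 1.72  0.86  1.09  2.29 -0.11  1.67] toolz [ 0.18  -0.447 -0.876]
0 [ 0.013  0.033 -0.071] [-120.  575.  240.] [ 1.72  0.87  1.12  2.29 -0.11  1.68] [ 0.177 -0.426 -0.887]
1 [ 0.013  0.035 -0.07 ] [-126.  582.  244.] [ 1.73  0.88  1.16  2.29 -0.11  1.68] [ 0.174 -0.406 -0.897]
2 [ 0.013  0.037 -0.069] [-131.  589.  247.] [ 1.73  0.89  1.19  2.29 -0.11  1.68] [ 0.17  -0.385 -0.907]
3 [ 0.013  0.038 -0.068] [-136.  595.  251.] [ 1.74  0.9   1.22  2.29 -0.1   1.68] [ 0.166 -0.364 -0.916]
4 [ 0.013  0.04  -0.067] [-141.  602.  255.] [ 1.74  0.91  1.26  2.29 -0.1   1.69] [ 0.163 -0.343 -0.925]
5 [ 0.013  0.041 -0.066] [-146.  608.  258.] [ 1.75  0.92  1.29  2.29 -0.1   1.69] [ 0.159 -0.322 -0.933]
6 [ 0.014  0.043 -0.065] [-151.  613.  262.] [ 1.75  0.93  1.32  2.29 -0.1   1.69] [ 0.154 -0.301 -0.941]
7 [ 0.014  0.044 -0.064] [-155.  619.  266.] [ 1.76  0.94  1.35  2.29 -0.1   1.69] [ 0.15  -0.28  -0.948]
8 [ 0.014  0.046 -0.063] [-160.  624.  271.] [ 1.76  0.95  1.38  2.29 -0.09  1.7 ] [ 0.146 -0.259 -0.955]
9 [ 0.014  0.047 -0.062] [-164.  629.  275.] [ 1.77  0.96  1.41  2.29 -0.09  1.7 ] [ 0.141 -0.239 -0.961]
```

```bash
sed -i 's/^for P in.*$//; s/-.026,.06,.045/-.018,.06,.05/;s/range(10)/range(16)/' c.py; python3 c.py | sed '1,/=====/d'
```

```text
0 [ 0.004  0.029 -0.075] [ 25. 593. 239.] [ 1.52  0.89  1.14  2.29 -0.21  1.5 ] [ 0.184 -0.451 -0.873]
1 [ 0.004  0.03  -0.074] [ 20. 599. 244.] [ 1.53  0.89  1.17  2.29 -0.2   1.5 ] [ 0.186 -0.43  -0.884]
2 [ 0.003  0.032 -0.073] [ 15. 605. 250.] [ 1.54  0.9   1.19  2.29 -0.2   1.51] [ 0.187 -0.409 -0.893]
3 [ 0.003  0.034 -0.073] [ 11. 610. 256.] [ 1.55  0.9   1.22  2.29 -0.2   1.51] [ 0.189 -0.387 -0.902]
4 [ 0.003  0.036 -0.072] [  6. 616. 261.] [ 1.55  0.9   1.25  2.29 -0.2   1.51] [ 0.191 -0.366 -0.911]
5 [ 0.003  0.037 -0.071] [  1. 622. 267.] [ 1.56  0.91  1.27  2.29 -0.2   1.51] [ 0.192 -0.344 -0.919]
6 [ 0.003  0.039 -0.07 ] [ -3. 627. 272.] [ 1.57  0.91  1.3   2.29 -0.2   1.51] [ 0.193 -0.322 -0.927]
7 [ 0.003  0.04  -0.069] [ -8. 632. 278.] [ 1.57  0.92  1.33  2.29 -0.19  1.52] [ 0.194 -0.3   -0.934]
8 [ 0.002  0.042 -0.068] [-12. 637. 284.] [ 1.58  0.92  1.35  2.29 -0.19  1.52] [ 0.195 -0.278 -0.941]
9 [ 0.002  0.044 -0.067] [-16. 642. 289.] [ 1.59  0.93  1.38  2.29 -0.19  1.52] [ 0.195 -0.257 -0.947]
10 [ 0.002  0.045 -0.066] [-20. 647. 295.] [ 1.59  0.93  1.41  2.29 -0.19  1.52] [ 0.196 -0.235 -0.952]
11 [ 0.002  0.047 -0.065] [-25. 650. 301.] [ 1.6   0.93  1.41  2.28 -0.19  1.52] [ 0.196 -0.214 -0.957]
12 [ 0.002  0.048 -0.064] [-29. 653. 307.] [ 1.6   0.92  1.41  2.27 -0.19  1.52] [ 0.196 -0.194 -0.961]
13 [ 0.002  0.049 -0.063] [-32. 656. 313.] [ 1.61  0.91  1.41  2.26 -0.19  1.53] [ 0.196 -0.173 -0.965]
14 [ 0.002  0.051 -0.062] [-36. 660. 318.] [ 1.61  0.9   1.41  2.25 -0.19  1.53] [ 0.196 -0.152 -0.969]
15 [ 0.002  0.052 -0.061] [-40. 664. 324.] [ 1.62  0.89  1.41  2.24 -0.19  1.53] [ 0.196 -0.13  -0.972]
```

>>> send_rows(commands=[{"dp": [0.05, 0.03, -0.07], "spin": 0, "jaw": 0}, {"dp": [0.05, 0.03, -0.07], "spin": 0, "jaw": 0}, {"dp": [0.05, 0.03, -0.07], "spin": 0, "jaw": 0}, {"dp": [0.03, 0.035, -0.07], "spin": 0, "jaw": 0}, {"dp": [0.03, 0.035, -0.07], "spin": 0, "jaw": 0}, {"dp": [0.03, 0.035, -0.07], "spin": 0, "jaw": 0}, {"dp": [0.03, 0.035, -0.07], "spin": 0, "jaw": 0}])

```text
clock: 16.6
tool_pos: [-90.2, 618.9, 255.3]
tcp_rot: [-0.12, 2.926, -0.518]
wrist_force: [-0.4, -0.4, -1.1]
finger_gap: 12.9
```

```bash
python3 st.py;sed -i 's/-.018,.06,.05/-.03,.06,.04/;s/range(16)/range(10)/' c.py; python3 c.py | sed '1,/=====/d'
```

```text
16.6 [ 1.68   0.936  1.297  2.294 -0.141  1.624] [-90.2 618.9 255.3]
[[-0.983 -0.05   0.178]
 [-0.108  0.937 -0.333]
 [-0.15  -0.347 -0.926]] toolz tilt 22.21
0 [ 0.017  0.044 -0.062] [-98. 624. 258.] [ 1.69  0.94  1.32  2.29 -0.14  1.63] [ 0.176 -0.313 -0.933]
1 [ 0.017  0.045 -0.061] [-105.  630.  260.] [ 1.7   0.96  1.35  2.29 -0.14  1.63] [ 0.173 -0.292 -0.941]
2 [ 0.017  0.047 -0.06 ] [-112.  635.  263.] [ 1.71  0.97  1.39  2.29 -0.13  1.64] [ 0.171 -0.272 -0.947]
3 [ 0.017  0.048 -0.059] [-119.  639.  267.] [ 1.71  0.97  1.41  2.29 -0.13  1.65] [ 0.168 -0.253 -0.953]
4 [ 0.017  0.049 -0.058] [-125.  643.  270.] [ 1.72  0.97  1.41  2.28 -0.13  1.65] [ 0.165 -0.233 -0.958]
5 [ 0.017  0.05  -0.057] [-132.  647.  274.] [ 1.73  0.96  1.41  2.26 -0.13  1.66] [ 0.162 -0.214 -0.963]
6 [ 0.018  0.051 -0.056] [-138.  650.  277.] [ 1.74  0.95  1.41  2.25 -0.12  1.66] [ 0.158 -0.194 -0.968]
7 [ 0.018  0.052 -0.055] [-145.  655.  280.] [ 1.75  0.95  1.41  2.24 -0.12  1.67] [ 0.155 -0.173 -0.973]
8 [ 0.018  0.054 -0.054] [-151.  659.  283.] [ 1.75  0.94  1.41  2.22 -0.12  1.67] [ 0.151 -0.153 -0.977]
9 [ 0.018  0.055 -0.053] [-157.  664.  286.] [ 1.76  0.93  1.41  2.21 -0.12  1.67] [ 0.147 -0.132 -0.98 ]
```

>>> send_rows(commands=[{"dp": [0.01, 0.045, -0.06], "spin": 0, "jaw": 0}, {"dp": [0.01, 0.045, -0.06], "spin": 0, "jaw": 0}, {"dp": [0.01, 0.045, -0.06], "spin": 0, "jaw": 0}, {"dp": [0.01, 0.05, -0.057], "spin": 0, "jaw": 0}, {"dp": [0.01, 0.05, -0.057], "spin": 0, "jaw": 0}, {"dp": [0, 0, 0], "spin": 0, "jaw": 0}])

```text
clock: 17.2
tool_pos: [-112.0, 639.3, 274.2]
tcp_rot: [-0.132, 2.955, -0.383]
wrist_force: [0.1, -0.8, -0.5]
finger_gap: 13.2
```

```bash
python3 st.py; python3 lid.py; python3 c.py | sed '1,/=====/d'
```

```text
17.2 [ 1.706  0.968  1.42   2.295 -0.134  1.635] [-112.   639.3  274.2]
[[-0.983 -0.067  0.168]
 [-0.107  0.963 -0.246]
 [-0.146 -0.26  -0.955]] toolz tilt 17.34
lid in dish: x [ 0.939 -0.232  0.255] y [0.228 0.973 0.046] z [-0.258  0.014  0.966] tilt 14.8 roll 2.7 yaw -13.9
tongue world [-110.8  716.6  245.6] dish [-1088.1  -352.4   245.6]
far world [-99.7 559.3 287.1] dish [-935.  -390.2  287.1]
orig world [-105.1  636.5  266.7] dish [-1010.1  -371.7   266.7]
8 tool z wanted [ 0.142 -0.105 -0.984]
12 tool z wanted [ 0.163 -0.17  -0.972]
16 tool z wanted [ 0.184 -0.234 -0.955]
0 [ 0.017  0.049 -0.058] [-119.  643.  277.] [ 1.71  0.96  1.41  2.28 -0.13  1.64] [ 0.165 -0.227 -0.96 ]
1 [ 0.017  0.051 -0.057] [-125.  646.  280.] [ 1.72  0.95  1.41  2.27 -0.13  1.65] [ 0.162 -0.207 -0.965]
2 [ 0.017  0.052 -0.056] [-132.  651.  283.] [ 1.73  0.94  1.41  2.25 -0.13  1.65] [ 0.159 -0.187 -0.969]
3 [ 0.017  0.053 -0.055] [-138.  655.  286.] [ 1.74  0.94  1.41  2.24 -0.13  1.66] [ 0.156 -0.167 -0.974]
4 [ 0.018  0.054 -0.054] [-145.  659.  289.] [ 1.75  0.93  1.41  2.22 -0.12  1.66] [ 0.152 -0.146 -0.978]
5 [ 0.018  0.055 -0.052] [-151.  664.  292.] [ 1.75  0.93  1.41  2.21 -0.12  1.67] [ 0.148 -0.125 -0.981]
6 [ 0.018  0.056 -0.051] [-157.  669.  295.] [ 1.76  0.92  1.41  2.19 -0.12  1.67] [ 0.144 -0.105 -0.984]
7 [ 0.018  0.057 -0.05 ] [-163.  674.  298.] [ 1.77  0.91  1.41  2.18 -0.12  1.67] [ 0.139 -0.083 -0.987]
8 [ 0.018  0.058 -0.049] [-169.  679.  300.] [ 1.77  0.91  1.41  2.16 -0.12  1.68] [ 0.135 -0.062 -0.989]
9 [ 0.018  0.059 -0.047] [-175.  685.  303.] [ 1.78  0.91  1.41  2.15 -0.12  1.68] [ 0.13  -0.041 -0.991]
```

```bash
cat > d.py <<'E'
from sim import *
import lid
from b import go
print("=====")
o=get_obs();q=o["joint_positions"]
Rt=R.from_rotvec(o["tcp_rot"]).as_matrix()
for sp in range(-20,21,1):
    Q=lid.RD.T@(Rt@R.from_euler("z",sp,degrees=True).as_matrix()@lid.M)
    yaw=np.degrees(np.arctan2(Q[1,0],Q[0,0]))
    if abs(yaw)<1: print("spin",sp,"yaw",yaw.round(2),"tilt",np.degrees(np.arcsin(Q[2,0])).round(2),"roll",np.degrees(np.arcsin(Q[2,1])).round(2))
for P in([-60,590,275],[100,590,300],[300,500,340],[420,300,390],[470,50,390]): q=go(q,np.array(P),46)
E
python3 d.py | sed '1,/=====/d'
```

```text
spin -14 yaw 0.55 tilt 16.39 roll -1.18
spin -13 yaw -0.48 tilt 16.3 roll -0.89
2 rows [-0.0574 -0.0638  0.0252] at [-60. 590. 275.] q [ 1.64  0.6   0.84  2.07 -0.15  1.57] toolz [ 0.168 -0.246 -0.955]
4 rows [-0.1006 -0.0107  0.0019] at [100. 590. 300.] q [ 1.4   0.58  0.87  2.08 -0.21  1.33] toolz [ 0.168 -0.246 -0.955]
5 rows [-0.0964 -0.0552  0.0088] at [300. 500. 340.] q [ 1.06  0.45  0.77  2.03 -0.27  0.99] toolz [ 0.168 -0.246 -0.955]
6 rows [-0.0433 -0.089   0.009 ] at [420. 300. 390.] q [ 0.67  0.16  0.51  1.95 -0.3   0.59] toolz [ 0.168 -0.246 -0.955]
6 rows [-0.0093 -0.1017  0.0292] at [470.  50. 390.] q [ 0.14 -0.13  0.22  1.79 -0.27  0.04] toolz [ 0.168 -0.246 -0.955]
```

>>> send_rows(commands=[{"dp": [-0.0574, -0.0638, 0.025], "spin": 0, "jaw": 0}, {"dp": [-0.0574, -0.0638, 0.025], "spin": 0, "jaw": 0}, {"dp": [-0.1, -0.0107, 0.002], "spin": 0, "jaw": 0}, {"dp": [-0.1, -0.0107, 0.002], "spin": 0, "jaw": 0}, {"dp": [-0.1, -0.0107, 0.002], "spin": 0, "jaw": 0}, {"dp": [-0.1, -0.0107, 0.002], "spin": 0, "jaw": 0}, {"dp": [-0.0964, -0.0552, 0.009], "spin": 0, "jaw": 0}, {"dp": [-0.0964, -0.0552, 0.009], "spin": 0, "jaw": 0}, {"dp": [-0.0964, -0.0552, 0.009], "spin": 0, "jaw": 0}, {"dp": [-0.0964, -0.0552, 0.009], "spin": 0, "jaw": 0}, {"dp": [-0.0964, -0.0552, 0.009], "spin": 0, "jaw": 0}])

```text
clock: 18.3
tool_pos: [286.3, 516.8, 342.0]
tcp_rot: [-0.13, 2.954, -0.384]
wrist_force: [0.9, 1.6, -0.7]
finger_gap: 13.0
```

>>> send_rows(commands=[{"dp": [-0.0433, -0.089, 0.009], "spin": 0, "jaw": 0}, {"dp": [-0.0433, -0.089, 0.009], "spin": 0, "jaw": 0}, {"dp": [-0.0433, -0.089, 0.009], "spin": 0, "jaw": 0}, {"dp": [-0.0433, -0.089, 0.009], "spin": 0, "jaw": 0}, {"dp": [-0.0433, -0.089, 0.009], "spin": 0, "jaw": 0}, {"dp": [-0.0433, -0.089, 0.009], "spin": 0, "jaw": 0}, {"dp": [-0.0093, -0.1017, 0.029], "spin": 0, "jaw": 0}, {"dp": [-0.0093, -0.1017, 0.029], "spin": 0, "jaw": 0}, {"dp": [-0.0093, -0.1017, 0.029], "spin": 0, "jaw": 0}, {"dp": [-0.0093, -0.1017, 0.029], "spin": 0, "jaw": 0}, {"dp": [-0.0093, -0.1017, 0.029], "spin": 0, "jaw": 0}, {"dp": [-0.0093, -0.1017, 0.029], "spin": 0, "jaw": 0}])

```text
clock: 19.5
tool_pos: [454.0, 66.4, 392.9]
tcp_rot: [-0.131, 2.953, -0.385]
wrist_force: [0.2, -0.8, -0.9]
finger_gap: 13.2
```

```bash
python3 st.py; python3 lid.py; cat > e.py <<'E'
from sim import *
import lid,sys
o=get_obs();Rt=R.from_rotvec(o["tcp_rot"]).as_matrix()
sp=float(sys.argv[1]);tip=np.array(sys.argv[2:5],float)
Rs=Rt@R.from_euler("z",sp,degrees=True).as_matrix();Rl=Rs@lid.M
T=lid.OD+lid.RD@tip;pl=T-Rl@[-83,0,0];print("tool target",(pl-Rs@lid.m).round(1))
q,f=ik(pl-Rs@lid.m,R.from_matrix(Rs),o["joint_positions"]);print(q.round(2),np.abs(f).max().round(2))
E
python3 e.py -13.5 -65 0 200; python3 e.py -13.5 -65 0 85
```

```text
19.5 [ 0.188 -0.149  0.21   1.805 -0.279  0.082] [454.   66.4 392.9]
[[-0.983 -0.066  0.17 ]
 [-0.107  0.963 -0.248]
 [-0.147 -0.262 -0.954]] toolz tilt 17.47
lid in dish: x [ 0.938 -0.233  0.256] y [0.228 0.972 0.048] z [-0.26   0.013  0.965] tilt 14.8 roll 2.8 yaw -13.9
tongue world [455.3 143.7 364.2] dish [-368.9   10.2  364.2]
far world [466.2 -13.5 405.9] dish [-216.   -27.8  405.9]
orig world [460.9  63.7 385.4] dish [-291.    -9.1  385.4]
8 tool z wanted [ 0.142 -0.105 -0.984]
12 tool z wanted [ 0.163 -0.17  -0.972]
16 tool z wanted [ 0.184 -0.234 -0.955]
tool target [ 556.6 -222.9  231.3]
[-0.41 -0.04 -0.02  1.33 -0.16 -0.75] 0.0
tool target [ 556.6 -222.9  116.3]
[-0.41 -0.02 -0.23  1.1  -0.16 -0.75] 0.0
```

```bash
python3 plan.py -13.5 44 556.6 -222.9 231.3
```

```text
8 rows dp [ 0.0037 -0.0772  0.076 ] to [ 556.6 -222.9  231.3]
```

>>> send_rows(commands=[{"dp": [0, 0, 0], "spin": -0.0375, "jaw": 0}, {"dp": [0, 0, 0], "spin": -0.0375, "jaw": 0}, {"dp": [0.0037, -0.0772, 0.076], "spin": 0, "jaw": 0}, {"dp": [0.0037, -0.0772, 0.076], "spin": 0, "jaw": 0}, {"dp": [0.0037, -0.0772, 0.076], "spin": 0, "jaw": 0}, {"dp": [0.0037, -0.0772, 0.076], "spin": 0, "jaw": 0}, {"dp": [0.0037, -0.0772, 0.076], "spin": 0, "jaw": 0}, {"dp": [0.0037, -0.0772, 0.076], "spin": 0, "jaw": 0}, {"dp": [0.0037, -0.0772, 0.076], "spin": 0, "jaw": 0}, {"dp": [0.0037, -0.0772, 0.076], "spin": 0, "jaw": 0}, {"dp": [0, 0, 0], "spin": 0, "jaw": 0}, {"dp": [0, 0, 0], "spin": 0, "jaw": 0}])

```text
clock: 20.7
tool_pos: [555.7, -221.5, 229.3]
tcp_rot: [-0.48, 2.949, -0.413]
wrist_force: [-1.0, 0.8, -0.3]
finger_gap: 13.1
```

```bash
python3 st.py; python3 lid.py; cat > look.py <<'E'
from h import *
import sys,lid
k=sys.argv[1]
Rl,p=lid.lidpose()
for n,b in(("top",(335,180,130,98)),("scene",(200,200,150,112))):
    s=snapshot(n);np.save(f"{n}_{k}.npy",s,allow_pickle=True);x,y,w,h=b;f=6 if n=="top" else 5.3
    cv2.imwrite(f"pics/{n}_{k}.png",cv2.resize(s["frame"][y:y+h,x:x+w,::-1],None,fx=f,fy=f,interpolation=cv2.INTER_CUBIC))
    for nm,v in(("tongue+y",[-83,45,4]),("tongue-y",[-83,-45,4]),("far+y",[80,62,6]),("far-y",[80,-62,6]),("bar+y top",[7,46,36]),("bar-y top",[7,-46,36])):
        print(n,nm,((proj(s,p+Rl@v)-[x,y])*f).round())
E
python3 look.py a
```

```text
20.7 [-0.406 -0.034 -0.023  1.326 -0.162 -0.75 ] [ 555.7 -221.5  229.3]
[[-0.942 -0.293  0.165]
 [-0.327  0.912 -0.247]
 [-0.079 -0.286 -0.955]] toolz tilt 17.28
lid in dish: x [ 0.96  -0.001  0.281] y [ 0.007  1.    -0.02 ] z [-0.281  0.021  0.959] tilt 16.3 roll -1.2 yaw -0.1
tongue world [ 538.1 -147.2  198.1] dish [-66.6  -0.4 198.1]
far world [ 586.  -296.1  243.9] dish [ 89.8  -0.6 243.9]
orig world [ 562.5 -223.   221.4] dish [ 13.   -0.5 221.4]
8 tool z wanted [ 0.142 -0.105 -0.984]
12 tool z wanted [ 0.163 -0.17  -0.972]
16 tool z wanted [ 0.184 -0.234 -0.955]
top tongue+y [232. 288.]
top tongue-y [298. 485.]
top far+y [581. 122.]
top far-y [681. 400.]
top bar+y top [421. 209.]
top bar-y top [494. 418.]
scene tongue+y [482. 300.]
scene tongue-y [345. 229.]
scene far+y [300. 435.]
scene far-y [100. 321.]
scene bar+y top [382. 309.]
scene bar-y top [235. 231.]
```

View pics/top_a.png

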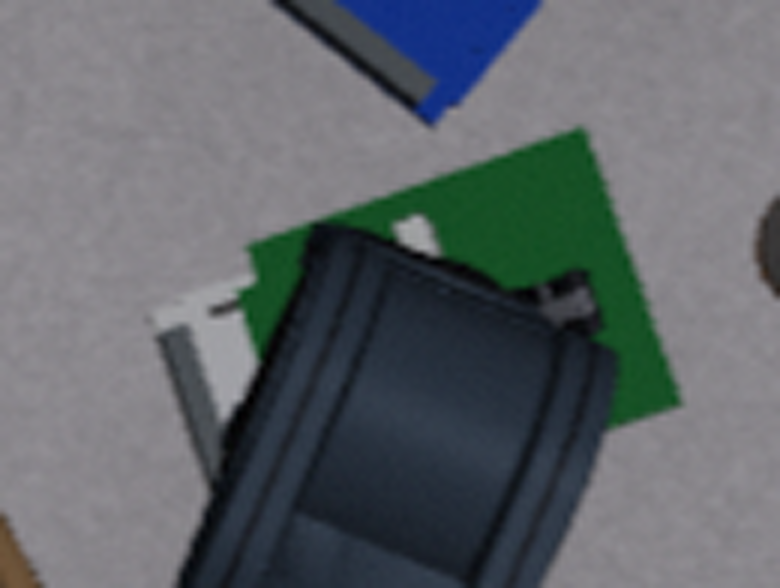

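View pics/scene_a.png

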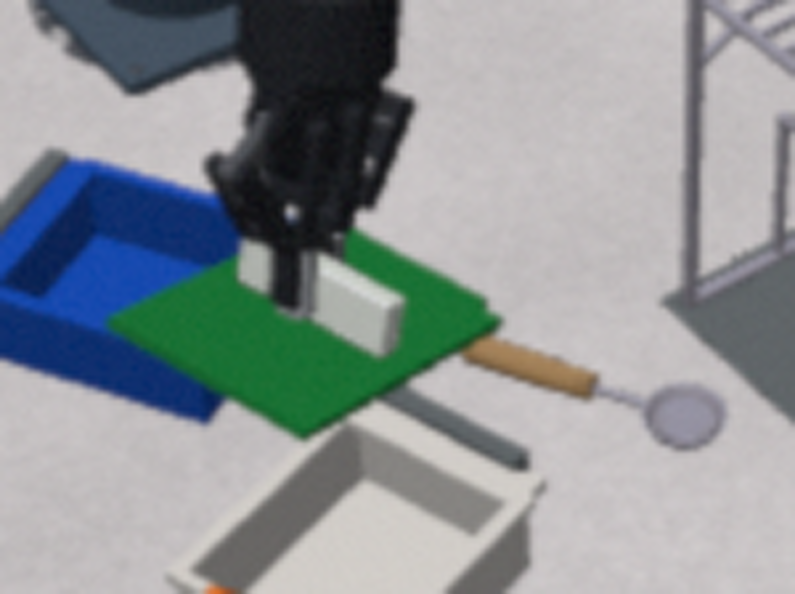

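The predicted lid corners agree with the pictures to about 1 px: far edge at (583,128)/(681,403) in `top`, (303,438)/(107,322) in `scene`. So the held pose is known to about 2 mm. I'll descend in front of the lip.

```bash
python3 e.py 0 -69 1 90; python3 e.py 0 -69 1 72; python3 - <<'E'
from h import *
import lid
o=get_obs();Rt=R.from_rotvec(o["tcp_rot"]).as_matrix();Rl,p=lid.lidpose(o)
def mv(a,b,n):
    d=Rt.T@(lid.RD@(np.array(b)-np.array(a)))/400; print(b,n,"rows",(d/n).round(4))
c=lid.RD.T@(p+Rl@[-83,0,0]-lid.OD)
mv(c,[-69,1,90],4);mv([-69,1,90],[-69,1,72],2);mv([0,0,0],[0,0,-1],1);mv([0,0,0],[-10,0,0],1);mv([0,0,0],[0,1,0],1)
E
```

```text
tool target [ 556.3 -218.8  121.4]
[-0.4  -0.02 -0.23  1.11 -0.16 -0.75] 0.0
tool target [ 556.3 -218.8  103.4]
[-0.4  -0.02 -0.26  1.07 -0.16 -0.75] 0.0
[-69, 1, 90] 4 rows [0.0056 0.0211 0.0654]
[-69, 1, 72] 2 rows [0.0018 0.0065 0.0215]
[0, 0, -1] 1 rows [0.0002 0.0007 0.0024]
[-10, 0, 0] 1 rows [-0.0006  0.0239 -0.0072]
[0, 1, 0] 1 rows [-0.0025  0.      0.0002]
```

>>> send_rows(commands=[{"dp": [0.0056, 0.0211, 0.0654], "spin": 0, "jaw": 0}, {"dp": [0.0056, 0.0211, 0.0654], "spin": 0, "jaw": 0}, {"dp": [0.0056, 0.0211, 0.0654], "spin": 0, "jaw": 0}, {"dp": [0.0056, 0.0211, 0.0654], "spin": 0, "jaw": 0}, {"dp": [0, 0, 0], "spin": 0, "jaw": 0}, {"dp": [0, 0, 0], "spin": 0, "jaw": 0}])

```text
clock: 21.4
tool_pos: [556.5, -218.3, 121.2]
tcp_rot: [-0.484, 2.945, -0.416]
wrist_force: [0.4, 0.1, -0.6]
finger_gap: 12.9
```

```bash
python3 lid.py|head -4;  python3 look.py b | grep scene
```

```text
lid in dish: x [0.959 0.001 0.284] y [ 0.004  1.    -0.018] z [-0.284  0.018  0.959] tilt 16.5 roll -1.0 yaw 0.1
tongue world [ 538.8 -144.1   89.8] dish [-69.4   1.2  89.8]
far world [ 587.1 -292.8  136. ] dish [ 86.9   1.4 136. ]
orig world [ 563.4 -219.8  113.3] dish [ 10.2   1.3 113.3]
scene tongue+y [496. 444.]
scene tongue-y [365. 373.]
scene far+y [327. 586.]
scene far-y [136. 474.]
scene bar+y top [402. 462.]
scene bar-y top [263. 384.]
```

View pics/scene_b.png

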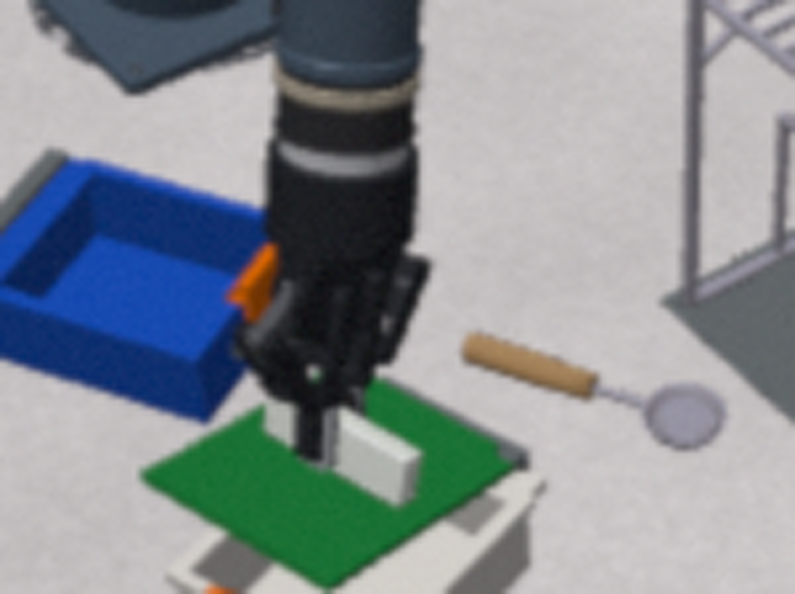

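View pics/top_b.png

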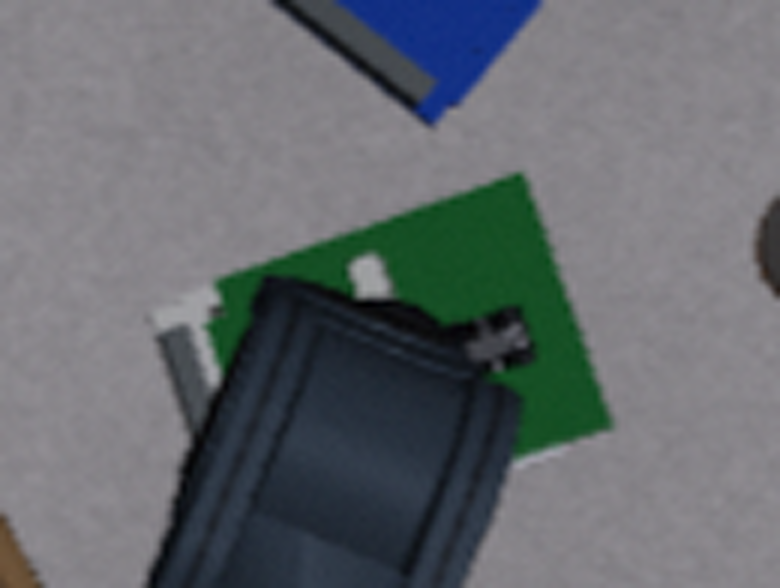

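>>> send_rows(commands=[{"dp": [0.0016, 0.0056, 0.0192], "spin": 0, "jaw": 0}, {"dp": [0.0016, 0.0056, 0.0192], "spin": 0, "jaw": 0}, {"dp": [0.0012, 0.0042, 0.0144], "spin": 0, "jaw": 0}, {"dp": [0, 0, 0], "spin": 0, "jaw": 0}, {"dp": [0, 0, 0], "spin": 0, "jaw": 0}])

```text
clock: 22.0
tool_pos: [555.8, -219.3, 97.2]
tcp_rot: [-0.482, 2.947, -0.414]
wrist_force: [0.4, -1.1, -0.9]
finger_gap: 13.4
```

```bash
python3 lid.py|head -3; python3 -c "
from h import *
o=get_obs();print(o['wrist_force'].round(2),o['wrist_torque'].round(3))"
```

```text
lid in dish: x [0.959 0.    0.282] y [ 0.005  1.    -0.019] z [-0.282  0.02   0.959] tilt 16.4 roll -1.1 yaw 0.0
tongue world [ 538.2 -145.    65.9] dish [-68.7   0.4  65.9]
far world [ 586.3 -293.8  112. ] dish [ 87.7   0.4 112. ]
[ 0.35 -1.09 -0.9 ] [0.329 0.226 0.05 ]
```

>>> send_rows(commands=[{"dp": [0.0004, 0.0014, 0.0048], "spin": 0, "jaw": 0}, {"dp": [0.0004, 0.0014, 0.0048], "spin": 0, "jaw": 0}, {"dp": [0, 0, 0], "spin": 0, "jaw": 0}])

```text
clock: 22.3
tool_pos: [556.1, -219.3, 93.6]
tcp_rot: [-0.482, 2.946, -0.415]
wrist_force: [-0.2, 0.4, -1.4]
finger_gap: 13.1
```

>>> send_rows(commands=[{"dp": [0.0004, 0.0014, 0.0048], "spin": 0, "jaw": 0}, {"dp": [0, 0, 0], "spin": 0, "jaw": 0}])

```text
clock: 22.5
tool_pos: [556.5, -219.5, 92.1]
tcp_rot: [-0.482, 2.945, -0.416]
wrist_force: [1.0, -0.5, -1.4]
finger_gap: 13.2
```

```bash
python3 lid.py|head -3; python3 -c "
from h import *
o=get_obs();print(o['wrist_force'].round(2),o['wrist_torque'].round(3))"
```

```text
lid in dish: x [ 0.959 -0.     0.284] y [ 0.005  1.    -0.018] z [-0.283  0.019  0.959] tilt 16.5 roll -1.0 yaw -0.0
tongue world [ 538.9 -145.3   60.7] dish [-68.2   1.   60.7]
far world [ 587.  -294.   106.9] dish [ 88.1   0.9 106.9]
[ 1.   -0.49 -1.4 ] [ 0.368  0.174 -0.025]
```

>>> send_rows(commands=[{"dp": [0.0002, 0.0007, 0.0024], "spin": 0, "jaw": 0}, {"dp": [0, 0, 0], "spin": 0, "jaw": 0}])

```text
clock: 22.7
tool_pos: [556.7, -219.7, 91.7]
tcp_rot: [-0.482, 2.945, -0.416]
wrist_force: [-0.8, 0.4, 1.8]
finger_gap: 13.1
```

>>> send_rows(commands=[{"dp": [0.0002, 0.0007, 0.0024], "spin": 0, "jaw": 0}, {"dp": [0, 0, 0], "spin": 0, "jaw": 0}])

```text
clock: 22.9
tool_pos: [556.8, -219.9, 91.4]
tcp_rot: [-0.482, 2.944, -0.417]
wrist_force: [-3.1, -0.7, 4.7]
finger_gap: 13.1
```

>>> send_rows(commands=[{"dp": [0.0002, 0.0007, 0.0024], "spin": 0, "jaw": 0}, {"dp": [0, 0, 0], "spin": 0, "jaw": 0}])

```text
clock: 23.1
tool_pos: [557.0, -220.0, 91.2]
tcp_rot: [-0.482, 2.944, -0.418]
wrist_force: [-4.3, -0.6, 7.6]
finger_gap: 12.9
```

```bash
python3 lid.py|head -3; python3 -c "
from h import *
o=get_obs();print(o['wrist_force'].round(2),o['wrist_torque'].round(3))";  python3 look.py c | grep scene
```

```text
lid in dish: x [ 0.958 -0.     0.285] y [ 0.005  1.    -0.017] z [-0.285  0.017  0.958] tilt 16.6 roll -1.0 yaw -0.0
tongue world [ 539.5 -145.8   59.7] dish [-67.5   1.3  59.7]
far world [ 587.5 -294.5  106.2] dish [ 88.7   1.3 106.2]
[-4.27 -0.57  7.64] [0.574 0.672 0.119]
scene tongue+y [496. 484.]
scene tongue-y [367. 413.]
scene far+y [329. 628.]
scene far-y [141. 515.]
scene bar+y top [403. 504.]
scene bar-y top [266. 426.]
```

View pics/scene_c.png

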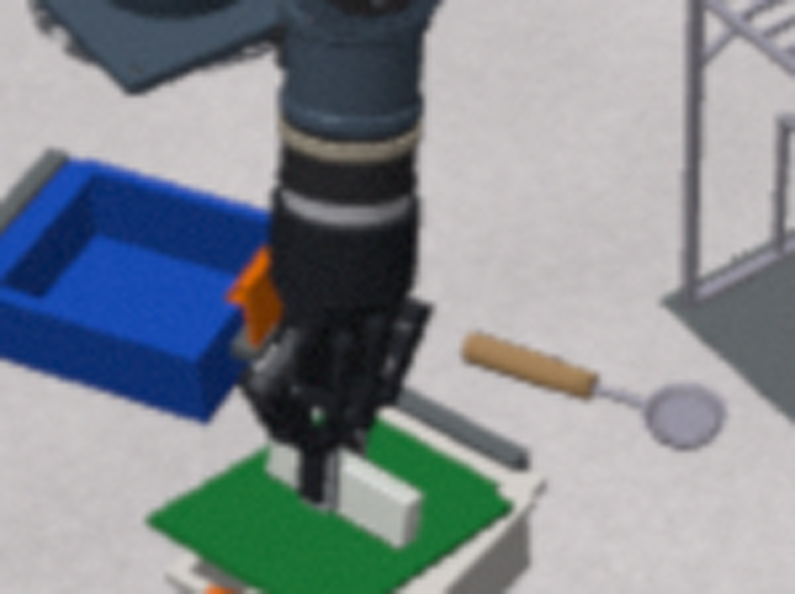

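>>> send_rows(commands=[{"dp": [-0.0009, -0.0032, -0.0108], "spin": 0, "jaw": 0}, {"dp": [0, 0, 0], "spin": 0, "jaw": 0}])

```text
clock: 23.4
tool_pos: [556.5, -219.4, 93.7]
tcp_rot: [-0.482, 2.945, -0.415]
wrist_force: [1.0, 0.2, -2.5]
finger_gap: 13.4
```

>>> send_rows(commands=[{"dp": [-0.0003, 0.012, -0.0036], "spin": 0, "jaw": 0}, {"dp": [-0.0003, 0.012, -0.0036], "spin": 0, "jaw": 0}, {"dp": [0, 0, 0], "spin": 0, "jaw": 0}])

```text
clock: 23.7
tool_pos: [552.5, -208.8, 92.4]
tcp_rot: [-0.484, 2.947, -0.413]
wrist_force: [-0.1, 0.1, -0.7]
finger_gap: 13.1
```

```bash
python3 lid.py|head -3; python3 -c "
from h import *
o=get_obs();print(o['wrist_force'].round(2),o['wrist_torque'].round(3))";  python3 look.py d | grep scene
```

```text
lid in dish: x [0.96  0.001 0.282] y [ 0.004  1.    -0.02 ] z [-0.282  0.02   0.959] tilt 16.4 roll -1.1 yaw 0.1
tongue world [ 534.8 -134.5   61.2] dish [-79.8   0.3  61.2]
far world [ 583.  -283.3  107.1] dish [ 76.6   0.5 107.1]
[-0.14  0.09 -0.71] [ 0.321  0.221 -0.018]
scene tongue+y [508. 468.]
scene tongue-y [379. 398.]
scene far+y [343. 610.]
scene far-y [156. 499.]
scene bar+y top [417. 487.]
scene bar-y top [279. 410.]
```

View pics/scene_d.png

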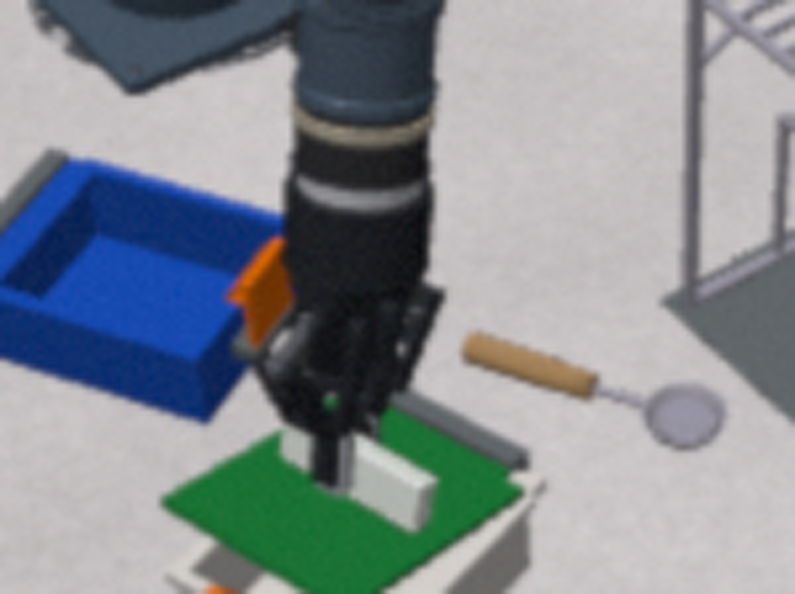

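>>> send_rows(commands=[{"dp": [-0.0001, 0.0072, -0.0022], "spin": 0, "jaw": 0}, {"dp": [0, 0, 0], "spin": 0, "jaw": 0}])

```text
clock: 24.0
tool_pos: [552.1, -206.7, 93.3]
tcp_rot: [-0.482, 2.946, -0.415]
wrist_force: [-0.5, -0.4, -0.8]
finger_gap: 13.1
```

```bash
python3 lid.py|head -3; python3 - <<'E'
from h import *
import lid
o=get_obs();print(o['wrist_force'].round(2))
for n,b in(("scene",(255,262,66,50)),("top",(345,205,66,50))):
    s=snapshot(n);x,y,w,h=b;cv2.imwrite(f"pics/{n}_e.png",cv2.resize(s["frame"][y:y+h,x:x+w,::-1],None,fx=12,fy=12,interpolation=cv2.INTER_CUBIC))
    for nm,v in(("lip in low +",[-76,50,70]),("lip in low -",[-76,-50,70]),("lip top in +",[-76,50,75]),("lip top out+",[-91,50,75]),("rim mouth+",[-62.5,55,60])): print(n,nm,((proj(s,lid.OD+lid.RD@v)-[x,y])*12).round())
    Rl,p=lid.lidpose(o)
    for nm,v in(("tongue root top+",[-72,45,4]),("tongue+",[-83,45,4]),("plate+",[-72,62,6])): print(n,nm,((proj(s,p+Rl@v)-[x,y])*12).round())
E
```

```text
lid in dish: x [0.959 0.    0.283] y [ 0.005  1.    -0.018] z [-0.283  0.019  0.959] tilt 16.4 roll -1.1 yaw 0.0
tongue world [ 534.5 -132.5   62. ] dish [-81.8   0.6  62. ]
far world [ 582.6 -281.2  108.1] dish [ 74.6   0.7 108.1]
[-0.51 -0.41 -0.8 ]
scene lip in low + [493. 319.]
scene lip in low - [167. 148.]
scene lip top in + [492. 305.]
scene lip top out+ [529. 267.]
scene rim mouth+ [477. 391.]
scene tongue root top+ [469. 327.]
scene tongue+ [496. 309.]
scene plate+ [527. 351.]
top lip in low + [245. 344.]
top lip in low - [380. 740.]
top lip top in + [247. 342.]
top lip top out+ [188. 361.]
top rim mouth+ [288. 313.]
top tongue root top+ [266. 357.]
top tongue+ [223. 372.]
top plate+ [242. 291.]
```

View pics/scene_e.png

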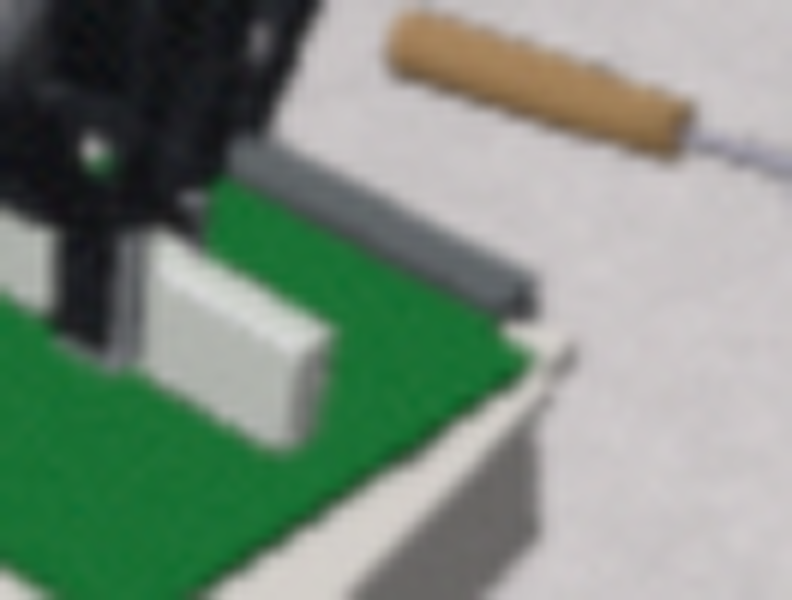

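View pics/top_e.png

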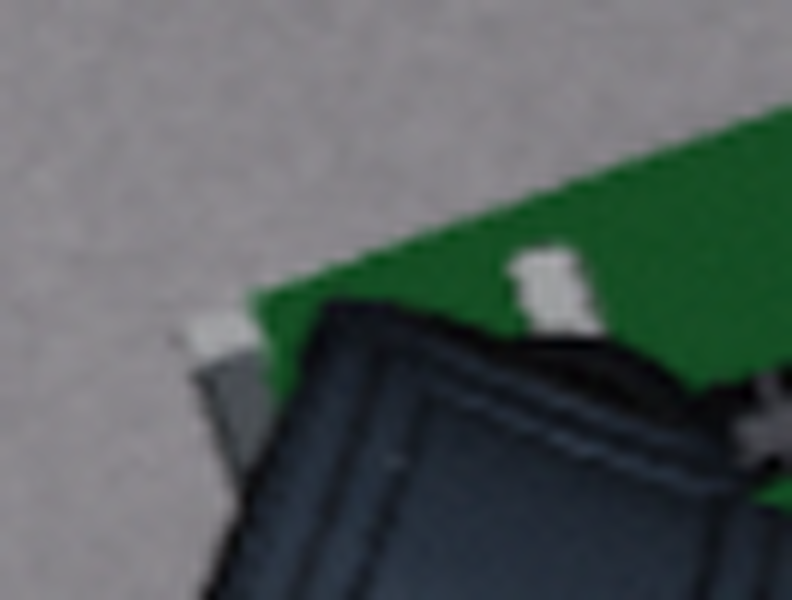

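Both pictures show the tongue gone under the lip: the green plate runs up to the grey lip, its corner at (527,355) in `scene`. With a light grip I'll lower the bar along its arc so the lid turns within the pads.

>>> send_rows(commands=[{"dp": [0, 0, 0], "spin": 0, "jaw": 0}, {"dp": [0.0008, -0.0008, 0.0094], "spin": 0, "jaw": 0}, {"dp": [0, 0, 0], "spin": 0, "jaw": 0}], grip_force=20)

```text
clock: 24.4
tool_pos: [553.4, -208.4, 91.1]
tcp_rot: [-0.482, 2.944, -0.415]
wrist_force: [-2.3, 1.0, 4.1]
finger_gap: 12.8
```

>>> send_rows(commands=[{"dp": [0.0008, -0.0008, 0.0094], "spin": 0, "jaw": 0}, {"dp": [0, 0, 0], "spin": 0, "jaw": 0}])

```text
clock: 24.6
tool_pos: [554.7, -209.3, 89.9]
tcp_rot: [-0.483, 2.941, -0.414]
wrist_force: [-5.7, 4.1, 13.0]
finger_gap: 12.8
```

```bash
python3 lid.py|head -3; python3 - <<'E'
from h import *
o=get_obs();print(o['wrist_force'].round(2),o["finger_gap"])
for n,b in(("scene",(225,260,100,75)),):
    s=snapshot(n);x,y,w,h=b;cv2.imwrite(f"pics/{n}_f.png",cv2.resize(s["frame"][y:y+h,x:x+w,::-1],None,fx=8,fy=8,interpolation=cv2.INTER_CUBIC))
E
```

```text
lid in dish: x [0.959 0.    0.284] y [ 0.004  1.    -0.014] z [-0.284  0.014  0.959] tilt 16.5 roll -0.8 yaw 0.0
tongue world [ 537.1 -135.1   58.5] dish [-78.5   2.3  58.5]
far world [ 585.2 -283.8  104.8] dish [ 77.8   2.4 104.8]
[-5.69  4.11 13.05] 12.768182295177226
```

View pics/scene_f.png

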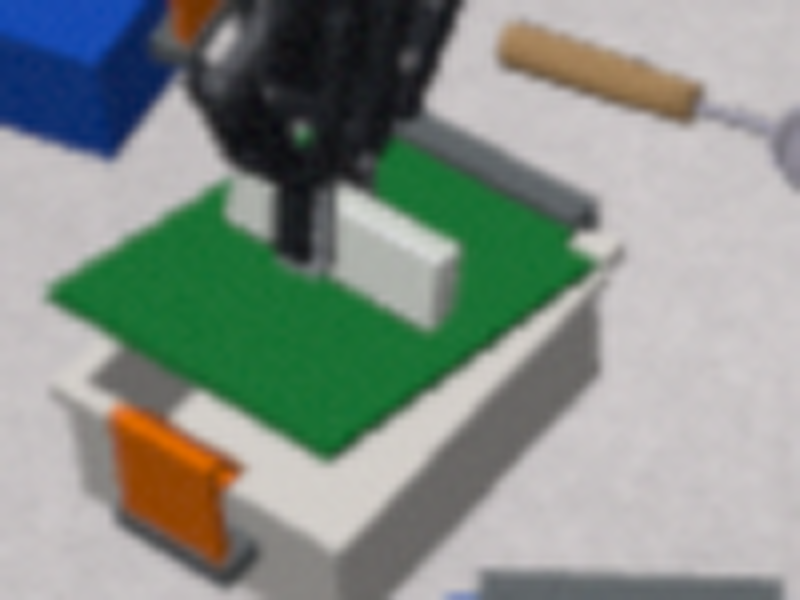

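>>> send_rows(commands=[{"dp": [-0.0009, 0.0095, -0.0104], "spin": 0, "jaw": 0}, {"dp": [0, 0, 0], "spin": 0, "jaw": 0}, {"dp": [0, 0, 0], "spin": 0, "jaw": 0}])

```text
clock: 24.95
tool_pos: [552.9, -205.8, 91.0]
tcp_rot: [-0.481, 2.943, -0.418]
wrist_force: [-0.8, -0.4, 6.4]
finger_gap: 12.9
```

```bash
python3 lid.py|head -3; python3 -c "
from h import *
o=get_obs();print(o['wrist_force'].round(2))"
```

```text
lid in dish: x [ 0.958 -0.001  0.285] y [ 0.006  1.    -0.015] z [-0.285  0.016  0.958] tilt 16.6 roll -0.9 yaw -0.1
tongue world [ 535.4 -131.6   59.5] dish [-82.4   1.8  59.5]
far world [ 583.3 -280.3  106. ] dish [ 73.9   1.7 106. ]
[-0.78 -0.39  6.36]
```

>>> send_rows(commands=[{"dp": [-0.0002, -0.0007, -0.0024], "spin": 0, "jaw": 14}, {"dp": [0, 0, 0], "spin": 0, "jaw": 15}, {"dp": [0, 0, 0], "spin": 0, "jaw": 16}, {"dp": [0, 0, 0], "spin": 0, "jaw": 17}, {"dp": [0, 0, 0], "spin": 0, "jaw": 18}, {"dp": [0, 0, 0], "spin": 0, "jaw": 18}])

```text
clock: 25.55
tool_pos: [551.3, -205.0, 89.8]
tcp_rot: [-0.482, 2.947, -0.415]
wrist_force: [0.5, -2.4, -0.3]
finger_gap: 18.2
```

```bash
cat > look2.py <<'E'
from h import *
import sys
o=get_obs();print(o['wrist_force'].round(2),o["finger_gap"])
for n,b in(("scene",(225,255,100,75)),):
    s=snapshot(n);x,y,w,h=b;cv2.imwrite(f"pics/{n}_{sys.argv[1]}.png",cv2.resize(s["frame"][y:y+h,x:x+w,::-1],None,fx=8,fy=8,interpolation=cv2.INTER_CUBIC))
E
python3 look2.py g
```

```text
[ 0.49 -2.35 -0.31] 18.16505971639153
```

View pics/scene_g.png

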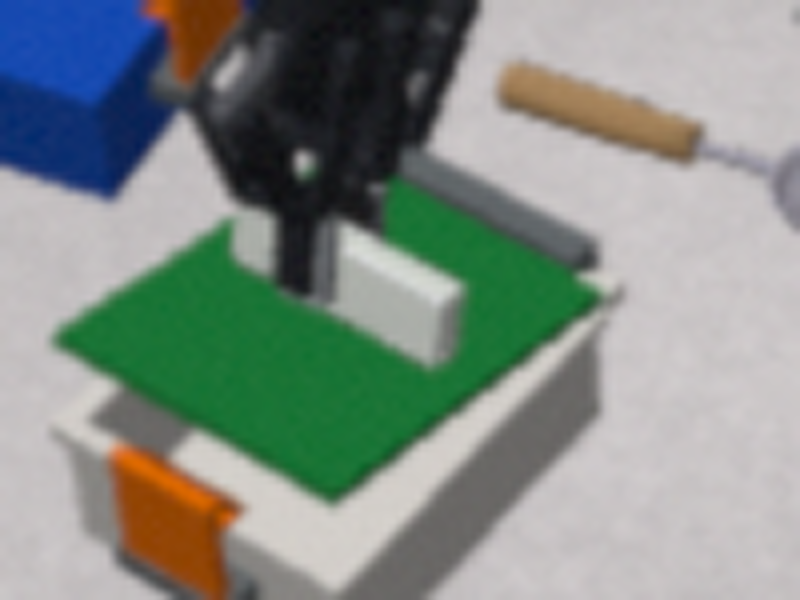

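>>> send_rows(commands=[{"dp": [0, 0, 0], "spin": 0, "jaw": 20}, {"dp": [0, 0, 0], "spin": 0, "jaw": 22}, {"dp": [0, 0, 0], "spin": 0, "jaw": 24}, {"dp": [0, 0, 0], "spin": 0, "jaw": 24}])

```text
clock: 26.0
tool_pos: [551.3, -204.9, 90.0]
tcp_rot: [-0.482, 2.947, -0.415]
wrist_force: [0.1, -0.9, -0.8]
finger_gap: 23.9
```

```bash
python3 look2.py h; python3 st.py
```

```text
[ 0.15 -0.88 -0.79] 23.91995657115246
26.05 [-0.38  -0.028 -0.295  1.05  -0.168 -0.726] [ 551.4 -204.9   90.1]
[[-0.941 -0.294  0.168]
 [-0.329  0.911 -0.247]
 [-0.08  -0.288 -0.954]] toolz tilt 17.4
```

View pics/scene_h.png

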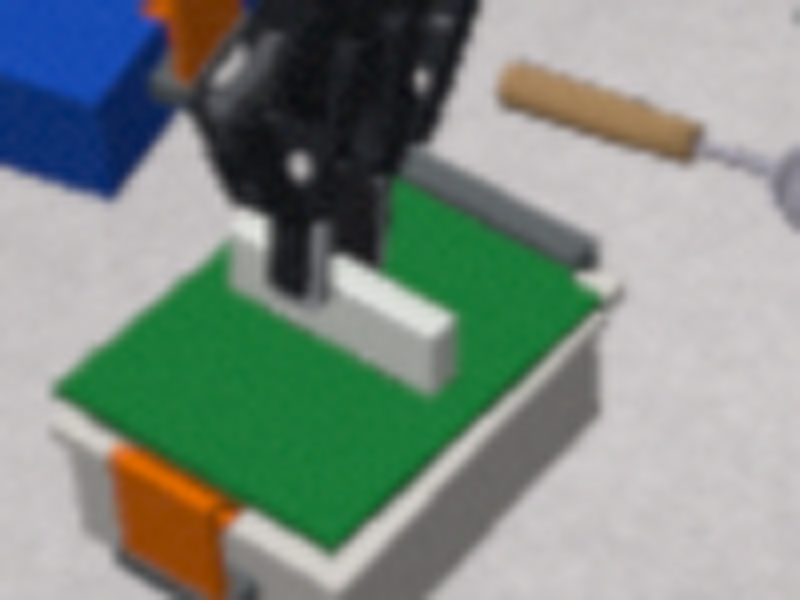

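The lid has turned down onto the catch: far corner now at (333,550), tongue still under the lip at (590,290). I'll open, back off and prepare the press.

>>> send_rows(commands=[{"dp": [0, 0, 0], "spin": 0, "jaw": 40}, {"dp": [0, 0, 0], "spin": 0, "jaw": 50}, {"dp": [0, 0, -0.05], "spin": 0, "jaw": 50}, {"dp": [0, 0, -0.08], "spin": 0, "jaw": 50}, {"dp": [0, 0, -0.06], "spin": 0, "jaw": 30}, {"dp": [0, 0, 0], "spin": 0, "jaw": 0}, {"dp": [0, 0, 0], "spin": 0, "jaw": 0}])

```text
clock: 26.75
tool_pos: [539.3, -186.2, 163.5]
tcp_rot: [-0.482, 2.944, -0.416]
wrist_force: [-0.3, -0.0, -0.4]
finger_gap: 6.6
```

```bash
python3 look2.py i; python3 st.py; python3 - <<'E'
from h import *
import lid
o=get_obs();Rt=R.from_rotvec(o["tcp_rot"]).as_matrix()
a=lid.RD.T@(o["tool_pos"]-lid.OD);print("TCP in dish",a.round(1))
for b in([55,0,110],[55,0,85]):
    d=Rt.T@(lid.RD@(np.array(b)-a))/400;print(b,d.round(4),np.linalg.norm(d)*400);a=np.array(b)
print("down 1mm",(Rt.T@[0,0,-1]/400).round(5))
E
```

```text
[-0.33 -0.03 -0.42] 6.603603702834916
26.8 [-0.354 -0.098 -0.218  1.202 -0.175 -0.7  ] [ 538.5 -186.   161.9]
[[-0.941 -0.294  0.168]
 [-0.329  0.911 -0.247]
 [-0.08  -0.288 -0.954]] toolz tilt 17.37
TCP in dish [-29.6 -12.  161.9]
[55, 0, 110] [-0.0144 -0.1653  0.1871] 100.00733092508072
[55, 0, 85] [0.005  0.018  0.0596] 25.0
down 1mm [0.0002  0.00072 0.00239]
```

View pics/scene_i.png

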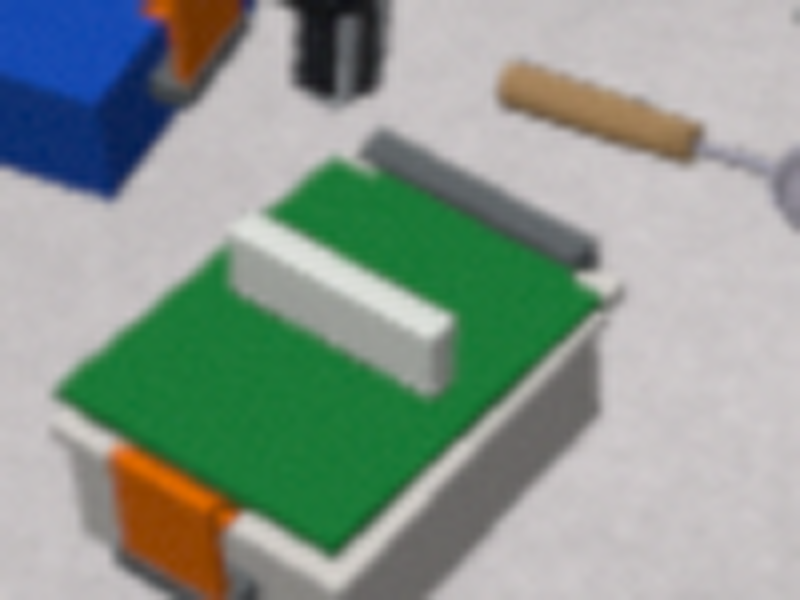

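>>> send_rows(commands=[{"dp": [-0.0048, -0.0551, 0.0624], "spin": 0, "jaw": 0}, {"dp": [-0.0048, -0.0551, 0.0624], "spin": 0, "jaw": 0}, {"dp": [-0.0048, -0.0551, 0.0624], "spin": 0, "jaw": 0}, {"dp": [0.002, 0.0072, 0.024], "spin": 0, "jaw": 0}, {"dp": [0.002, 0.0072, 0.024], "spin": 0, "jaw": 0}, {"dp": [0, 0, 0], "spin": 0, "jaw": 0}, {"dp": [0, 0, 0], "spin": 0, "jaw": 0}], grip_force=40)

```text
clock: 27.5
tool_pos: [575.8, -262.2, 90.2]
tcp_rot: [-0.484, 2.947, -0.414]
wrist_force: [0.1, 0.2, 0.1]
finger_gap: 0.1
```

```bash
python3 look2.py j; python3 - <<'E'
from h import *
import lid
o=get_obs();print("TCP in dish",(lid.RD.T@(o["tool_pos"]-lid.OD)).round(1))
E
```

```text
[0.06 0.24 0.06] 0.06598099680123293
TCP in dish [54.9  0.6 91.3]
```

View pics/scene_j.png

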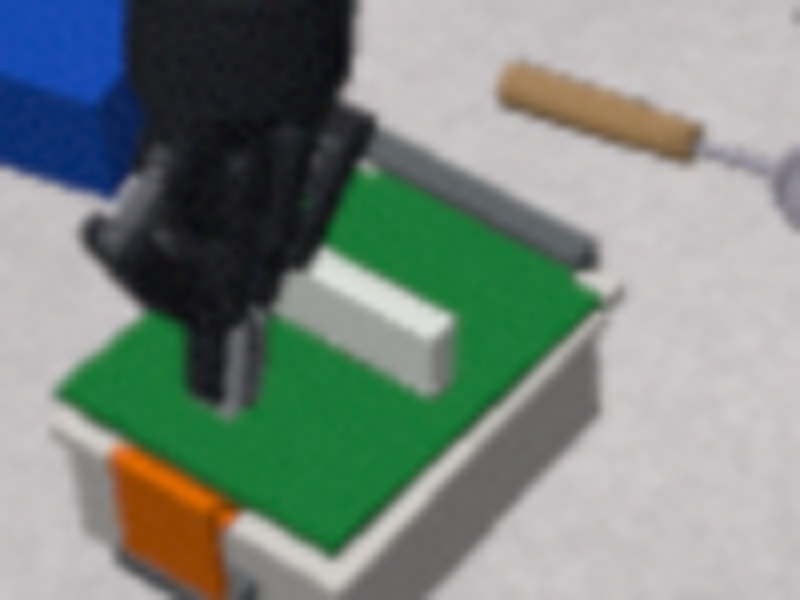

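>>> send_rows(commands=[{"dp": [0.0006, 0.0022, 0.0072], "spin": 0, "jaw": 0}, {"dp": [0.0006, 0.0022, 0.0072], "spin": 0, "jaw": 0}, {"dp": [0.0006, 0.0022, 0.0072], "spin": 0, "jaw": 0}, {"dp": [0, 0, 0], "spin": 0, "jaw": 0}])

```text
clock: 27.95
tool_pos: [575.9, -262.8, 81.1]
tcp_rot: [-0.483, 2.947, -0.414]
wrist_force: [0.5, 0.9, 0.7]
finger_gap: 0.2
```

>>> send_rows(commands=[{"dp": [0.0006, 0.0022, 0.0072], "spin": 0, "jaw": 0}, {"dp": [0.0004, 0.0014, 0.0048], "spin": 0, "jaw": 0}, {"dp": [0, 0, 0], "spin": 0, "jaw": 0}])

```text
clock: 28.25
tool_pos: [577.1, -263.5, 78.3]
tcp_rot: [-0.482, 2.944, -0.417]
wrist_force: [-0.7, 0.7, 4.9]
finger_gap: 0.1
```

>>> send_rows(commands=[{"dp": [0.0004, 0.0014, 0.0048], "spin": 0, "jaw": 0}, {"dp": [0.0004, 0.0014, 0.0048], "spin": 0, "jaw": 0}, {"dp": [0, 0, 0], "spin": 0, "jaw": 0}])

```text
clock: 28.55
tool_pos: [578.0, -263.8, 75.6]
tcp_rot: [-0.481, 2.942, -0.419]
wrist_force: [-2.0, 1.5, 6.5]
finger_gap: 0.2
```

>>> send_rows(commands=[{"dp": [0.0004, 0.0014, 0.0048], "spin": 0, "jaw": 0}, {"dp": [0.0004, 0.0014, 0.0048], "spin": 0, "jaw": 0}, {"dp": [0, 0, 0], "spin": 0, "jaw": 0}])

```text
clock: 28.85
tool_pos: [576.3, -263.3, 68.2]
tcp_rot: [-0.482, 2.946, -0.415]
wrist_force: [0.8, -0.5, 2.4]
finger_gap: 0.0
```

>>> send_rows(commands=[{"dp": [0.0004, 0.0014, 0.0048], "spin": 0, "jaw": 0}, {"dp": [0, 0, 0], "spin": 0, "jaw": 0}])

```text
clock: 29.05
tool_pos: [576.5, -263.4, 67.9]
tcp_rot: [-0.482, 2.945, -0.416]
wrist_force: [-2.9, 0.9, 6.8]
finger_gap: -0.0
```

```bash
python3 look2.py k; python3 - <<'E'
from h import *
import lid
o=get_obs();print("TCP in dish",(lid.RD.T@(o["tool_pos"]-lid.OD)).round(1))
E
```

```text
[-2.85  0.93  6.84] -0.0048543109400283535
TCP in dish [55.8  0.4 67.9]
```

View pics/scene_k.png

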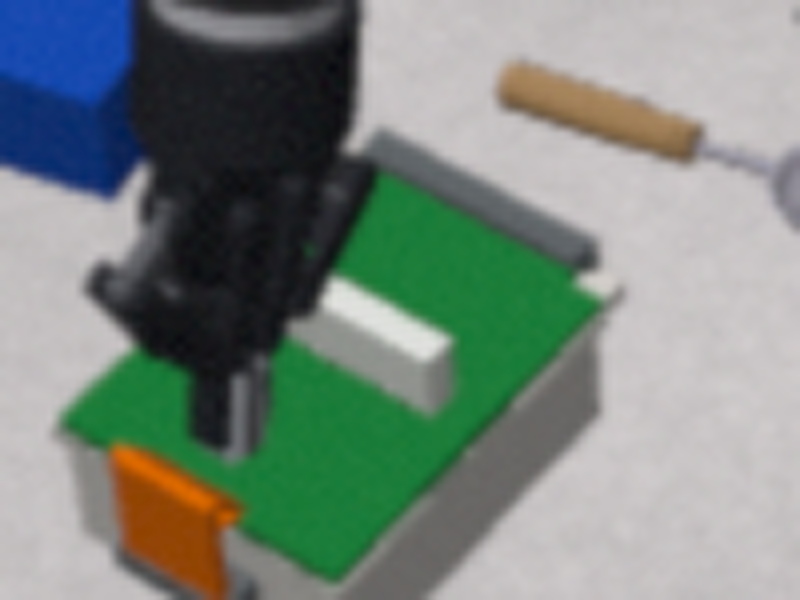

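It snapped: the force fell to 2.4 N as the lid dropped 7 mm, and now it is hard contact. The picture shows the orange nose at (230,515) over the green edge. I'll withdraw and check.

>>> send_rows(commands=[{"dp": [-0.004, -0.0144, -0.048], "spin": 0, "jaw": 0}, {"dp": [-0.008, -0.0288, -0.09], "spin": 0, "jaw": 0}, {"dp": [-0.008, -0.0288, -0.09], "spin": 0, "jaw": 0}, {"dp": [-0.008, -0.0288, -0.09], "spin": 0, "jaw": 0}, {"dp": [0.05, 0.08, -0.06], "spin": 0, "jaw": 0}, {"dp": [0.05, 0.08, -0.06], "spin": 0, "jaw": 0}, {"dp": [0.05, 0.08, -0.06], "spin": 0, "jaw": 0}, {"dp": [0.05, 0.08, -0.06], "spin": 0, "jaw": 0}, {"dp": [0.05, 0.08, -0.06], "spin": 0, "jaw": 0}, {"dp": [0.05, 0.08, -0.06], "spin": 0, "jaw": 0}, {"dp": [0, 0, 0], "spin": 0, "jaw": 0}])

```text
clock: 30.2
tool_pos: [381.9, -91.4, 275.2]
tcp_rot: [-0.486, 2.942, -0.415]
wrist_force: [0.2, -0.1, -0.2]
finger_gap: -0.2
```

```bash
python3 st.py; python3 - <<'E'
from h import *
import lid
for n,b in(("scene",(225,255,100,75)),("top",(345,200,100,75))):
    s=snapshot(n);x,y,w,h=b;cv2.imwrite(f"pics/{n}_z.png",cv2.resize(s["frame"][y:y+h,x:x+w,::-1],None,fx=8,fy=8,interpolation=cv2.INTER_CUBIC))
    cv2.imwrite(f"pics/{n}_full.png",s["frame"][:,:,::-1])
    for nm,v in(("plate far+",[80,62,66]),("plate far-",[80,-62,66]),("plate lip+",[-72,62,66]),("plate lip-",[-72,-62,66]),("nose+",[72.5,22,69.5]),("nose-",[72.5,-22,69.5]),("bar+",[7,46,96])): print(n,nm,((proj(s,lid.OD+lid.RD@v)-[x,y]+.44)*8).round())
E
```

```text
30.2 [-0.247 -0.523 -0.315  1.544 -0.199 -0.597] [381.9 -91.4 275.2]
[[-0.94  -0.296  0.172]
 [-0.332  0.91  -0.247]
 [-0.084 -0.289 -0.954]] toolz tilt 17.54
scene plate far+ [321. 581.]
scene plate far- [ 44. 418.]
scene plate lip+ [592. 301.]
scene plate lip- [324. 159.]
scene nose+ [243. 506.]
scene nose- [145. 449.]
scene bar+ [415. 364.]
top plate far+ [562. 112.]
top plate far- [676. 435.]
top plate lip+ [166. 240.]
top plate lip- [277. 566.]
top nose+ [581. 221.]
top nose- [622. 335.]
top bar+ [399. 203.]
```

View pics/scene_z.png

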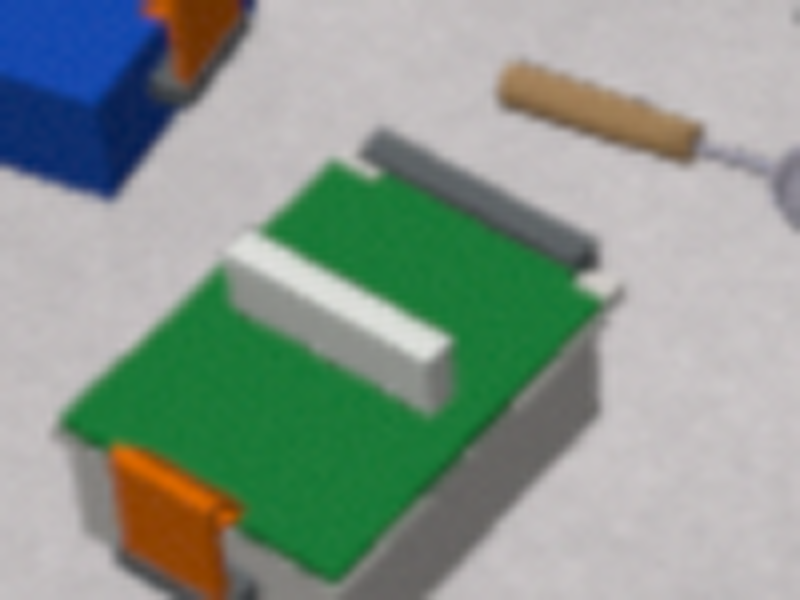

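View pics/top_z.png

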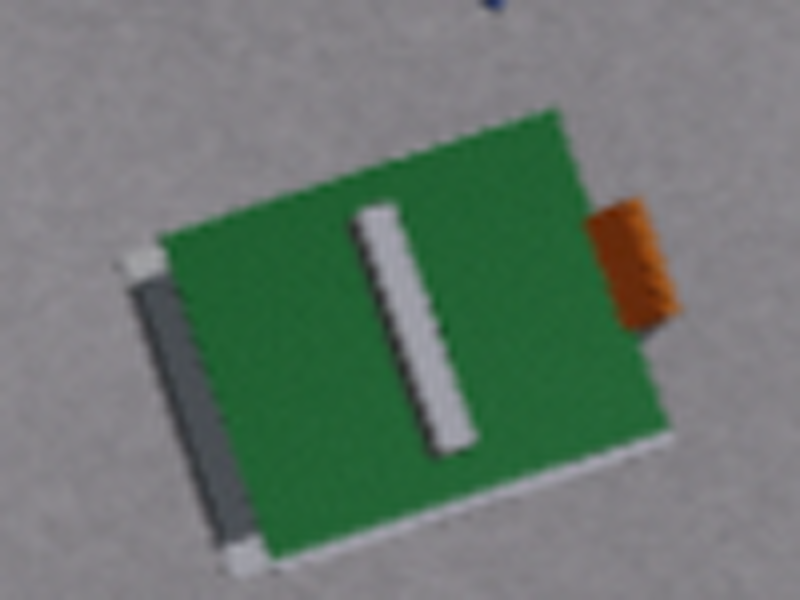

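View pics/top_full.png

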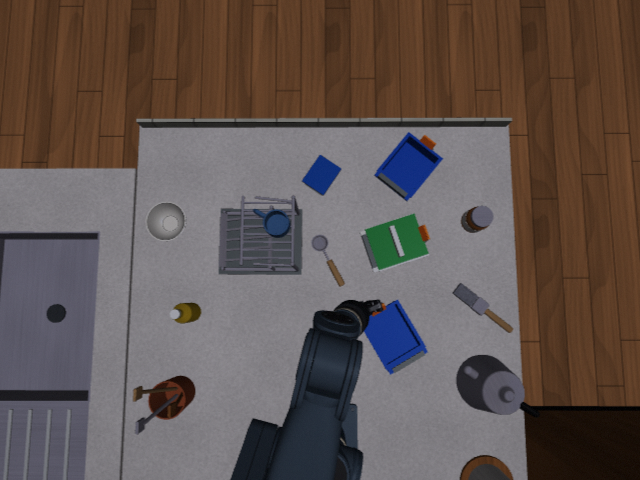

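Both pictures agree. The lid's corners lie within about 2 mm of home, its edge runs under the lip and the catch's nose. The catch is where it was at the start, and the bystanders look unmoved. Handing in.

```bash
python3 -c "
from cell import *
o=get_obs();print(o['clock'],o['wrist_force'].round(2));print(job_done())"
```

```text
30.3 [-0.92 -0.04 -0.22]
the job is handed in; nothing more can be done
None
```

The dish is closed with its green lid and I handed the job in at 30.3 s of the 59 s allowed; no verdict is reported.

**What I did:** The rows cannot tilt the tool directly, so I got the 35° tilt by pushing against the edge of the arm's reach. I then gripped the bar and drew the lid out along its normal. The same trick brought the lid down to about 16°, and I slid the tongue under the lip. I let the lid turn down onto the catch, then pressed near the far edge with closed fingers. The highest reading taken while pressing was about 7 N, and the force dropped as the catch snapped.

**Last checks:**
- **Lid:** its corners are within about 2 mm of home in the top view, roughly 2 mm sideways. The tongue edge runs under the lip and the far edge is under the orange nose.
- **Catch and dish:** both are where they were in the first pictures.
- **Bystanders and arm:** bystanders look unmoved by eye. The arm is clear, with wrist-force readings within about 1 N of zero.

**Failed or in doubt:**
- **Joint limits:** while tilting the tool, joints 3 and 4 ran against their limits. They read up to 1.420 and 2.295 rad, against listed limits of 1.42 and 2.29. Joint 4 is nominally just over, and I cannot tell whether that counts as passing its range.
- **First lowering try:** turning the lid down in a light grip did not work, and it pressed the dish with about 13 N. I backed off and opened the jaws slowly instead.

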